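# Fetch the tape measure from behind the cans

### The arm

A 6-joint arm with a two-finger parallel gripper is mounted at the origin on a cart in front of the work surface, level with it; the furniture and walls round the work are solid. World frame = base frame: x ahead of the robot, y to its left, z up, the work surface at z = 0. Lengths are in m, angles in rad, forces in N, time in s.
With the tool pointing down it reaches from about 0.15 to 0.775 m from the base axis. Payload 6.1 kg.
Tool frame: the origin (TCP) lies between the finger pads; the fingertips stand 17 mm ahead of it and the grasp point (between the pads) lies 2 mm behind it; z points along the fingers, y is the line along which they close (so a half turn about z gives the same grasp; the last joint's range is limited). The gripper opens to 85 mm and grips with 20 to 120 N. Pads are 22 mm wide; open, the fingers measure 114 mm over their backs; the gripper's body (76 mm by 85 mm) begins 54 mm behind the grasp point. The pads swing forward as they close: fully open they stand 13 mm farther back than shut.
Start: joints at [1.153, 0.126, -0.04, 1.405, 0, 1.571], TCP at [0.213, 0.48, 0.248] pointing down, gripper open.
Joint ranges: [-2.72, 2.72], [-0.95, 1.95], [-1.27, 1.35], [-1.78, 2.02], [-1.46, 1.47], [-3.14, 3.14]. Speed limits (rad/s): [2.39, 2.39, 3.01, 3.14, 3.14, 3.14].

### API

Orientations are given as [roll, pitch, yaw] about the fixed x, y, z axes, in that order (R = Rz(yaw) Ry(pitch) Rx(roll)).
In Python, from rig import arm gives the robot as it stands.
- The arm moves only by the tool servo_tool, never from a script. Its arguments are lists of equal length, an entry for each row: "linear": the shift along the world's x, y, z each as a share of 100 mm, from -1 to 1, a list of three; "rot": the turn, a rotation vector about the world's x, y, z each as a share of 0.5 rad, from -1 to 1, a list of three. In form: {"linear": [[x, y, z], ...], "rot": [[rx, ry, rz], ...]}. A call has 1 to 5 rows; each row is the pose to reach, as a shift and turn from the pose commanded when the call began; what a row does not reach only later rows make up. A row lasts 1/8 s, in which the tool goes at most 62.5 mm and 10.7 degrees, less where a joint would pass 70% of its speed; a pose out of reach is approached as far as the arm can. A call with a number of a shift or a turn outside -1 to 1 is refused whole. A call with a gripper value outside its range is refused whole. "jaw" is the opening, from 0 (shut) to 1 (fully open), set as the call begins (left out, the last holds). The fingers move at their own pace and stop on an object; "newtons" is the grip in N (left out, the last holds). Time passes only in rows, so rows that repeat a pose let the fingers close. It gives the time, the measured TCP pose, the force, the opening and the grip force at its end, in the units of the state.
- arm.observe(): the state, without advancing time (a new reading comes with each control period).
- arm.grab_frame(name): name is "scene" or "side" or "wrist"; returns a dict with "frame" (420x560x3 uint8, red, green, blue), "fx", "fy", "cx", "cy" (pixels), "rvec" (rotation vector, rad) and "tvec" (3), from world to camera coordinates, as OpenCV has them. Camera axes: x right, y down, z forward; pixel columns grow to the right and rows downward; lengths in m; the calibration is good to about 2 mm. A picture is of the moment at which its call begins. There is no depth.
- arm.hand_in(): hands the job in; it is judged then, once.
The state is a dict: "t": time; "q": joint angles; "joint_vel": joint speeds; "tau": joint torques, N m; "tool_pos": TCP position; "tcp_rot": TCP orientation; "ft_force": force on the tool from outside, world axes, zero at the start; "torque": the same for the moment, N m; "finger_gap": finger opening in m; "finger_force": force on a finger pad.
Only numpy, scipy, OpenCV 4.12 (cv2) and the standard library are available. Lean on these libraries where they do the work, as an engineer would, in place of code of your own. Each camera call takes 0.05 s, during which the arm holds its last target. There are 200 camera calls.

### The job

The yellow tape measure is hemmed in at the back of the blue caddy. Stand the spray can, the glue bottle and the nail tin all on the black side mat, then fetch the tape measure and stand it upright on the middle of the wooden block. Finally put the three back upright in the caddy, each exactly where it stood at the start, knocking none of them over on the way.

Things in the scene. Friction and masses are not known exactly. Their poses are not given: they have to be found in the camera images.
- caddy: Blue open-topped caddy, fixed, 220 x 222 mm, at the left or right of the bench (side mat at the other). Origin: centre of underside, z up. Floor top at z = 9 mm, sides (y = +-106 mm) 26 mm high, back board (x = +106 mm) 60 mm, front (-x) open. Can, bottle and tin stand in any order near (x, y) = (-65, 0), (20, 62), (20, -62) mm in its frame, the tape measure near (51, 0).
- side_mat: Black rubber mat, fixed, 220 x 220 mm, 4 mm thick, empty at the start; origin at the centre of its underside, x and y along its edges.
- block: Pale softwood block, fixed, 89 mm (its x) by 130 mm (its y), 38 mm high, lying between caddy and mat, long side roughly away from the robot; origin at the centre of its underside, z up.
- spray_can: Upright aerosol can, printed white, dark and orange, 65 mm in diameter, 187 mm high with its nozzle (the body itself to 169 mm with rounded shoulders); about 0.26 kg. Origin at the centre of its underside, z up along the can. Plain round body, can be gripped across at any yaw, e.g. at a height of 145 mm.
- glue_bottle: Upright yellow glue bottle with orange nozzle, flat body 42 mm (its x) by 60 mm (its y), 152 mm high, nozzle to 195 mm; about 0.42 kg. Origin at the centre of its underside, z up. Grip across the 42 mm (closing along its x), e.g. at a height of 146 mm. At the start its x is within 0.1 rad of the caddy's x.
- nail_tin: Pale grey open tin full of nails, 66 mm in diameter, wall 83 mm high (88 mm with the nails, which are fixed inside); about 0.45 kg. Origin at the centre of its underside, z up. Grip the outside across at any yaw, e.g. at a height of 62 mm.
- tape_measure: Yellow and black tape measure standing upright, case 38 mm thick (its x), 72 mm long (its y, -31 to +41 mm; blade hook out to -42 mm), 65 mm high; 0.32 kg. Origin on the underside, mid-thickness, mid overall length, z up. Grip across the 38 mm (closing along its x), e.g. at a height of 42 mm; at the start its x lies roughly along the caddy's y.
There are look-alikes about, which are no part of the job. There is more than one size of the tape_measure; the one meant has the size given above.

How it is judged:
On the way, in this order (a step that is already met when the one before it is completed fails the run):
1. the spray can, glue bottle and nail tin all stand upright and released on the side mat while the tape measure is still within 30 mm of where it stood (x of spray_can in the frame of side_mat between -0.105 and 0.105 m and y of spray_can in the frame of side_mat between -0.105 and 0.105 m and z of each of spray_can, glue_bottle, nail_tin in the frame of side_mat below 0.012 m and angle between each of spray_can, glue_bottle, nail_tin's own z axis and vertical below 0.1 rad and contact force between each of spray_can, glue_bottle, nail_tin and the fingers below 0.3 N and x of glue_bottle in the frame of side_mat between -0.105 and 0.105 m and y of glue_bottle in the frame of side_mat between -0.105 and 0.105 m and x of nail_tin in the frame of side_mat between -0.105 and 0.105 m and y of nail_tin in the frame of side_mat between -0.105 and 0.105 m and distance of tape_measure from where it was at the start of the episode below 0.03 m), for 0.2 s.
2. the tape measure stands upright and released on the block, within 15 mm of its middle (horizontal distance between tape_measure and block below 0.015 m and z of tape_measure in the frame of block between 0.032 and 0.046 m and angle between tape_measure's own z axis and vertical below 0.1 rad and contact force between tape_measure and the fingers below 0.3 N), for 0.2 s.
At the end, for the whole second after the job is handed in: The tape measure stands upright (within 0.1 rad), released and at rest on the block, its origin within 15 mm of the block's middle; the spray can, glue bottle and nail tin stand upright (within 0.1 rad), at rest, each within 15 mm of where it stood at the start (any yaw) (all of step 2 and linear speed of each of tape_measure, spray_can, glue_bottle, nail_tin below 0.02 m/s and distance of each of spray_can, glue_bottle, nail_tin from where it was at the start of the episode below 0.015 m and angle between each of spray_can, glue_bottle, nail_tin's own z axis and vertical below 0.1 rad); the robot touches nothing.
It fails at once if the spray can, glue bottle, nail tin or tape measure is tipped over (more than 0.6 rad) (angle between any of spray_can, glue_bottle, nail_tin, tape_measure's own z axis and vertical above 0.6 rad).
It also fails if it takes over 144 s, if anything falls off the work surface, if the arm or the gripper's body presses on something with over 40 N, if the wrist force passes 120 N, or if a joint passes its speed limit or range.

## Working session

There is one attempt and no reset: what is moved stays moved. The work goes in short steps, Python scripts to look and compute and a tool call to move; the robot and the scene stay as the last step left them, time stands still between calls to the robot, and variables do not carry over. Pictures are saved under pics/ and viewed, at most 18 in all, crops included, and the job is handed in when it is done.

Besides the shell and the picture viewer there is one more tool, called after "Request:" as name(argument=value, ...) on one line, values as JSON. servo_tool: Moves the arm, as the interface text tells. Its arguments: {"type":"object","properties":{"linear":{"type":"array"},"rot":{"type":"array"},"jaw":{"type":"number"},"newtons":{"type":"number"}},"required":["linear","rot"]}

```bash
ls; mkdir -p pics
cat > h.py <<'E'
import numpy as np, cv2
from rig import arm
def ray(f,u,v):
    R,_=cv2.Rodrigues(np.array(f["rvec"],float)); t=np.array(f["tvec"],float).ravel()
    d=R.T@np.array([(u-f["cx"])/f["fx"],(v-f["cy"])/f["fy"],1.]); return -R.T@t,d
def onz(f,u,v,z):
    c,d=ray(f,u,v); return c+d*(z-c[2])/d[2]
def proj(f,P):
    K=np.array([[f["fx"],0,f["cx"]],[0,f["fy"],f["cy"]],[0,0,1.]])
    return cv2.projectPoints(np.array(P,float).reshape(-1,3),np.array(f["rvec"],float),np.array(f["tvec"],float),K,None)[0].reshape(-1,2)
def tri(f,p,g,q):
    a,d=ray(f,*p);b,e=ray(g,*q)
    s=np.linalg.lstsq(np.c_[d,-e],b-a,rcond=None)[0]
    return (a+s[0]*d+b+s[1]*e)/2,np.linalg.norm(a+s[0]*d-b-s[1]*e)
E
python3 - <<'E'
from h import *
import pickle
F={n:arm.grab_frame(n) for n in("scene","side","wrist")}
pickle.dump(F,open("F0.pkl","wb"))
for n,f in F.items():
    cv2.imwrite(f"pics/{n}0.png",cv2.resize(f["frame"][:,:,::-1],(800,600),interpolation=cv2.INTER_CUBIC)); print(n,ray(f,280,210),f["fx"])
print(arm.observe())
E
```

```text
pics
scene (array([-0.34550603,  1.09817601,  1.07548101]), array([ 0.5213604 , -0.57377996, -0.63164486])) 535.3122590341628
side (array([0.2979064 , 1.095922  , 0.50876764]), array([ 0.19317539, -0.87487462, -0.44457659])) 399.06967273856804
wrist (array([0.14711416, 0.50968603, 0.37257793]), array([ 0.24919647, -0.12296257, -0.9607025 ])) 312.77637641180627
{'t': 0.15, 'q': array([ 1.15301207e+00,  1.26277548e-01, -4.03269609e-02,  1.40539517e+00,
       -1.59215380e-05,  1.57081211e+00]), 'joint_vel': array([ 0.0003461 , -0.00241652,  0.00452217, -0.00025827,  0.00062054,
        0.00133892]), 'tau': array([ 1.96756861e-03, -4.36270666e+01,  3.53153372e+01,  1.34284279e-02,
        1.82016070e-04,  1.89797809e-06]), 'tool_pos': array([0.21290568, 0.47959543, 0.24771086]), 'tcp_rot': array([-3.14038930e+00,  1.59405210e-05,  2.72379263e+00]), 'ft_force': array([0.20628336, 0.35519511, 0.35547353]), 'torque': array([0.0002725 , 0.01972615, 0.01455856]), 'finger_force': 0.0, 'finger_gap': 0.08511740029047495}
```

View pics/scene0.png

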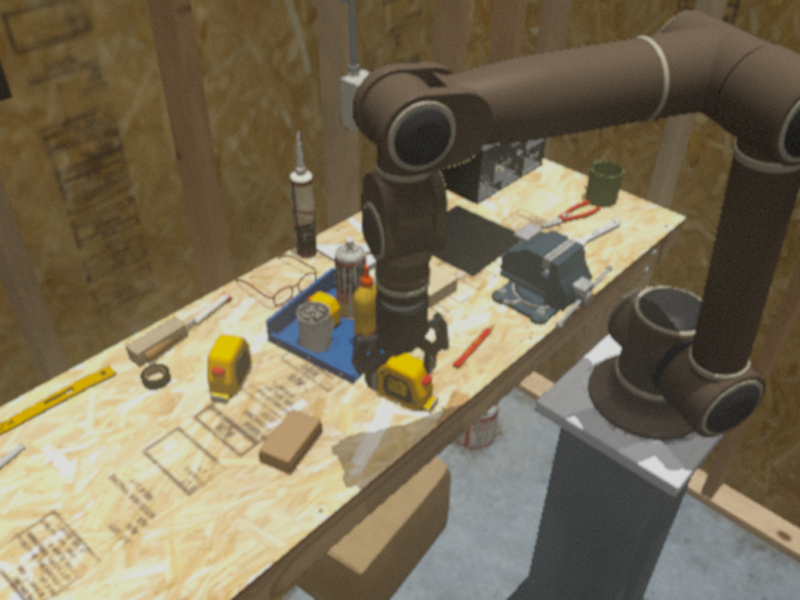

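View pics/side0.png

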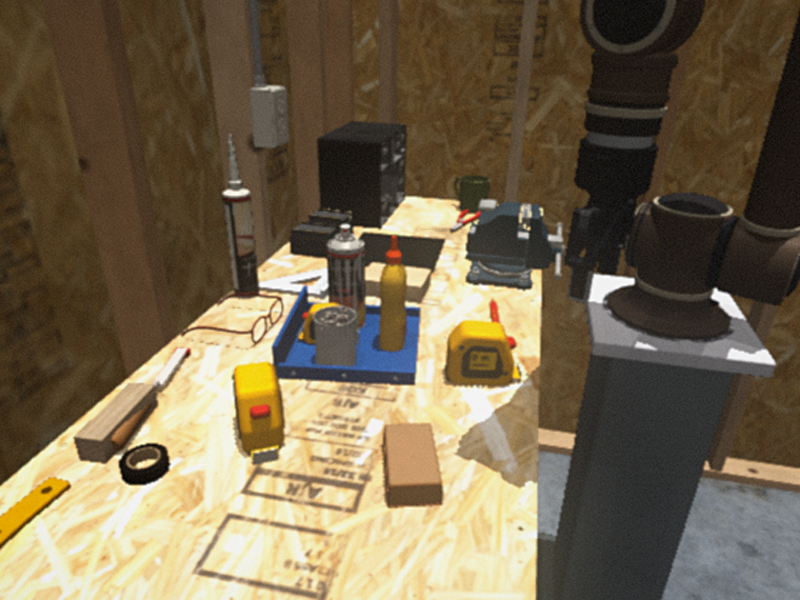

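View pics/wrist0.png

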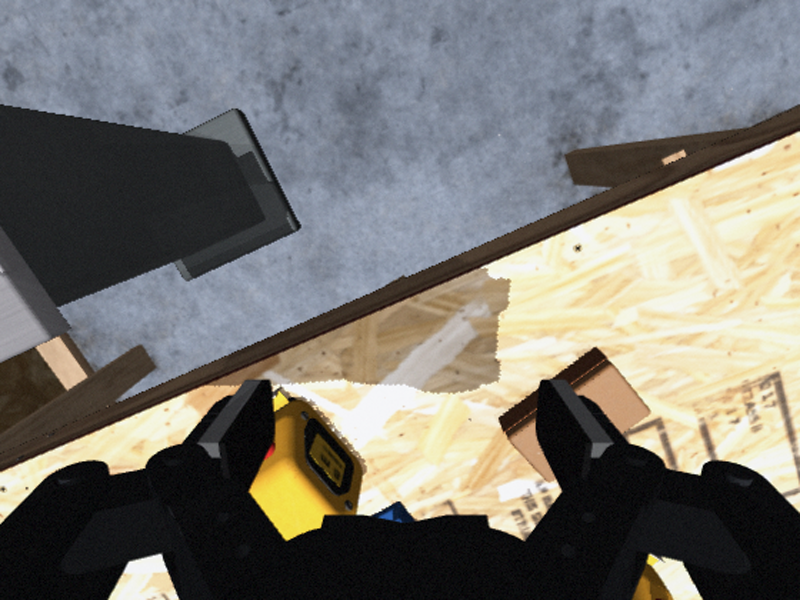

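The side view shows the caddy at the left: tin at view (336,335), can behind it (347,275), bottle in front (393,300), and the small tape behind the tin (315,320). The scene view has the arm hiding part of the caddy. The wrist camera currently looks toward the robot. Next I'll get rough positions.

Run:
```python
from h import *
import pickle
F=pickle.load(open("F0.pkl","rb")); s=F["side"]; c=F["scene"]; k=.7
for n,f,p,z in [("cad near-front top",s,(416,372),.026),("cad near-back",s,(277,368),.026),("cad front far bottom",s,(420,310),.009),
 ("tin top ctr",s,(336,316),.088),("tin base",s,(336,366),.009),("can nozzle",s,(347,228),.187+.009),("bottle tip",s,(394,238),.204),("bottle base",s,(393,346),.009),
 ("block c",s,(398,280),.038),("mat ",s,(400,245),.004),
 ("mat c1",c,(458,207),.004),("mat c2",c,(517,232),.004),("mat c3",c,(472,273),.004),("block corner",c,(457,284),.038),("block c2",c,(429,262),.038),
 ("tin",c,(314,308),.097),("can",c,(349,241),.196),("bot",c,(366,266),.204)]:
    print(n,onz(f,p[0]*k,p[1]*k,z).round(3))
```

```text
cad near-front top [0.429 0.379 0.026]
cad near-back [0.636 0.421 0.026]
cad front far bottom [0.469 0.144 0.009]
tin top ctr [0.565 0.349 0.088]
tin base [0.56  0.369 0.009]
can nozzle [0.578 0.243 0.196]
bottle tip [0.488 0.289 0.204]
bottle base [0.487 0.286 0.009]
block c [0.527 0.083 0.038]
mat  [ 0.586 -0.196  0.004]
mat c1 [ 0.692 -0.262  0.004]
mat c2 [ 0.512 -0.276  0.004]
mat c3 [ 0.486 -0.064  0.004]
block corner [0.458 0.027 0.038]
block c2 [0.557 0.009 0.038]
tin [0.568 0.347 0.097]
can [0.582 0.233 0.196]
bot [0.49  0.277 0.204]
```

Request:
servo_tool(linear=[[0,0,0.3],[0,0,0.7],[0,0,1]], rot=[[0,0,-0.34],[0,0,-0.68],[0,0,-1]])

```text
t: 0.52
tool_pos: [0.213, 0.4798, 0.3496]
tcp_rot: [3.141, -0.0, 2.218]
ft_force: [-0.1, 0.8, -0.0]
finger_gap: 0.0856
finger_force: 0.0
```

Request:
servo_tool(linear=[[0.2,-0.3,0.3],[0.3,-0.7,0.7],[0.5,-1,0.8]], rot=[[0,0,-0.34],[0,0,-0.68],[0,0,-1]])

```text
t: 0.9
tool_pos: [0.2631, 0.3788, 0.4309]
tcp_rot: [3.139, -0.003, 1.719]
ft_force: [0.5, 0.7, -0.7]
finger_gap: 0.085
finger_force: 0.0
```

Request:
servo_tool(linear=[[0.3,-0.3,0],[0.7,-0.7,0],[1,-1,0]], rot=[[0,0,-0.34],[0,0,-0.68],[0,0,-1]])

```text
t: 1.27
tool_pos: [0.364, 0.2783, 0.4282]
tcp_rot: [3.142, 0.0, 1.218]
ft_force: [0.4, -0.3, -1.0]
finger_gap: 0.0857
finger_force: 0.0
```

Request:
servo_tool(linear=[[0.2,-0.2,0],[0.4,-0.4,0],[0.5,-0.6,0]], rot=[[0,0,-0.34],[0,0,-0.68],[0,0,-1]])

```text
t: 1.65
tool_pos: [0.4139, 0.219, 0.4277]
tcp_rot: [-3.141, 0.001, 0.718]
ft_force: [0.9, -0.6, -0.6]
finger_gap: 0.0853
finger_force: 0.0
```

Request:
servo_tool(linear=[[0,0,0],[0,0,0],[0,0,0],[0,0,0]], rot=[[0,0,-0.34],[0,0,-0.68],[0,0,-1],[0,0,-1]])

```text
t: 2.15
tool_pos: [0.4347, 0.1513, 0.4281]
tcp_rot: [-3.091, 0.003, 0.305]
ft_force: [-0.0, 0.2, -0.0]
finger_gap: 0.0858
finger_force: 0.0
```

Run:
```python
from h import *
import pickle
F={n:arm.grab_frame(n) for n in("scene","side","wrist")}
pickle.dump(F,open("F1.pkl","wb"))
for n,f in F.items():
    cv2.imwrite(f"pics/{n}1.png",cv2.resize(f["frame"][:,:,::-1],(800,600),interpolation=cv2.INTER_CUBIC))
o=arm.observe();print(o["t"],o["tool_pos"],o["tcp_rot"],o["q"])
```

```text
2.3 [0.4341759  0.15332736 0.42822086] [-3.09015816e+00  2.29059250e-03  3.09388142e-01] [0.30837509 0.07572334 0.30729695 1.80471268 0.05143215 3.14057826]
```

View pics/wrist1.png

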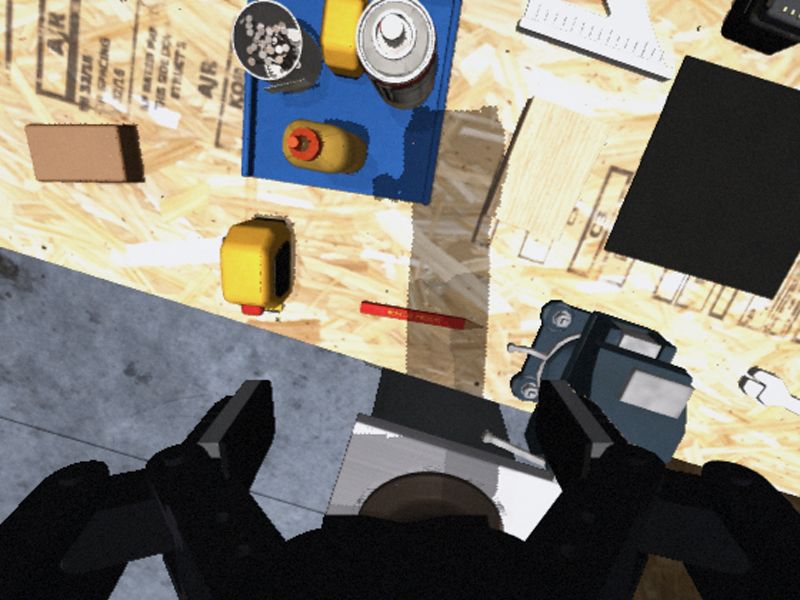

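View pics/scene1.png

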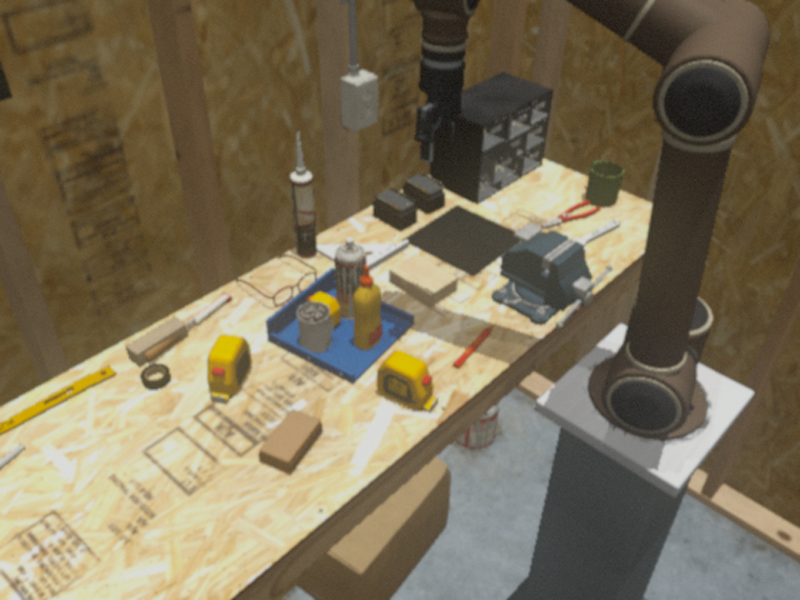

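The wrist view shows the tin's top at view (267,40), the can at (396,38), the bottle nozzle at (303,143), the tape at (345,35), the block around (550,180) and the mat with corners (685,55), (605,250), (780,298). Joint 6 hit its limit: yaw = q1 − q6 + π. I'll keep yaw well above q1 from here.

Run:
```python
from h import *
import pickle
F=pickle.load(open("F1.pkl","rb"))
w=F["wrist"]["frame"][0:190,160:560,::-1]; s=F["side"]["frame"][150:290,180:330,::-1]
w=cv2.resize(w,(800,380),interpolation=cv2.INTER_CUBIC)
cv2.imwrite("pics/wc1.png",w)
c=F["scene"]["frame"][150:270,180:340,::-1]
a=cv2.resize(c,None,fx=2.5,fy=2.5,interpolation=cv2.INTER_CUBIC);b=cv2.resize(s,None,fx=2.5,fy=2.5,interpolation=cv2.INTER_CUBIC)
o=np.zeros((350,780,3),np.uint8);o[:300,:400]=a;o[:350,401:776]=b
cv2.imwrite("pics/sc1.png",o)
# orange nozzle masks
for n,f in F.items():
    h=cv2.cvtColor(f["frame"],cv2.COLOR_RGB2HSV)
    m=((h[...,0]<13)&(h[...,1]>170)&(h[...,2]>120)).astype(np.uint8)
    k,l,st,ce=cv2.connectedComponentsWithStats(m)
    print(n,[(ce[i].round(1),st[i,:5]) for i in range(1,k) if st[i,4]>25])
```

```text
scene [(array([255.9, 195.5]), array([253, 191,   7,   9,  41], dtype=int32)), (array([324.8, 249.3]), array([319, 243,  13,  13,  43], dtype=int32)), (array([297.7, 265.2]), array([295, 262,   6,   7,  27], dtype=int32))]
side [(array([330.3, 152.3]), array([324, 148,  12,   9,  27], dtype=int32)), (array([275.3, 175.5]), array([270, 165,  11,  16,  75], dtype=int32)), (array([346. , 219.6]), array([344, 214,   6,  12,  43], dtype=int32)), (array([357.3, 238.7]), array([355, 236,   6,   7,  29], dtype=int32)), (array([181.6, 286.7]), array([175, 283,  14,   8,  93], dtype=int32))]
wrist [(array([212.1, 100.4]), array([201,  89,  22,  23, 307], dtype=int32)), (array([277.7, 218.9]), array([252, 211,  58,  17, 333], dtype=int32)), (array([175.9, 216.2]), array([169, 213,  15,   7,  85], dtype=int32))]
```

View pics/wc1.png

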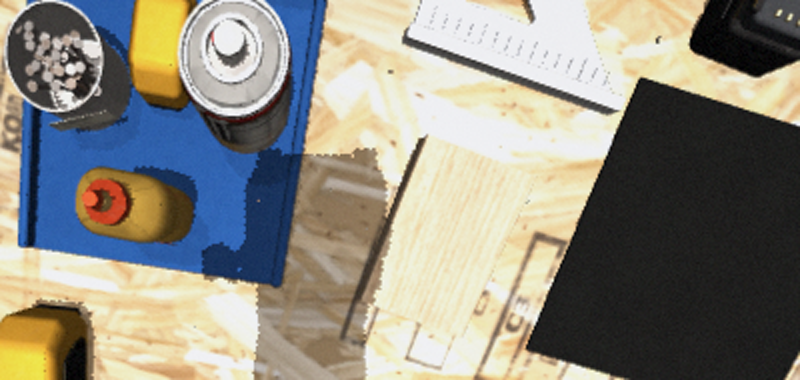

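View pics/sc1.png

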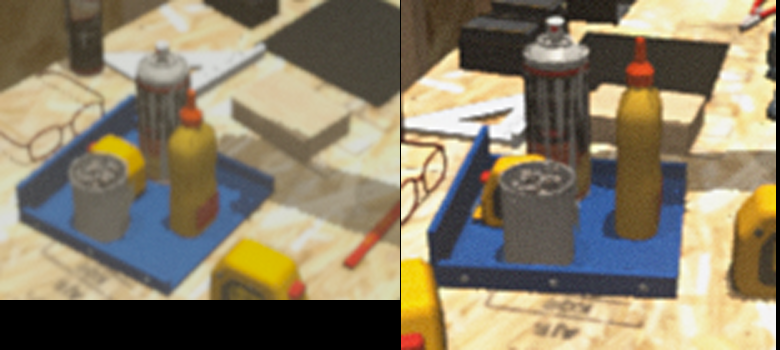

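The crop shows the tin rim centred near (55,56), the can nozzle at (229,41), the bottle tip at (93,199), the block's top corners near (427,135) and (533,172), and the mat corners at (640,78) and (528,348). I'll turn these into world points.

Run:
```python
from h import *
import pickle
F=pickle.load(open("F1.pkl","rb")); w,c,s=F["wrist"],F["scene"],F["side"]
W=lambda x,y:(160+x/2,y/2); C=lambda x,y:(180+x/2.5,150+y/2.5); S=lambda x,y:(180+(x-401)/2.5,150+y/2.5)
print("tin rim",onz(w,*W(55,56),.092).round(4),"scene",onz(c,*C(100,168),.095).round(4),"side",onz(s,*S(539,180),.095).round(4))
for n,a,b,d in [("cannoz",W(229,41),C(161,47),S(556,22)),("bottip",W(92,199),C(192,94),S(641,42))]:
    for X,Y in((( w,a),(c,b)),((w,a),(s,d)),((c,b),(s,d))):
        P,e=tri(X[0],X[1],Y[0],Y[1]); print(n,P.round(4),round(e,4))
print("can ring",onz(w,*W(235,57),.165).round(4))
print("tip plane",onz(w,*W(92,199),.204).round(4), "noz plane",onz(w,*W(229,41),.196).round(4))
print("bottle base side",onz(s,*S(638,236),.009).round(4))
for n,p,z in[("blkTL",(427,135),.038),("blkTR",(533,172),.038),("blkBL",(378,305),.038),("matTL",(640,78),.004),("matBL",(528,348),.004),("cadFL",(20,245),.026),("cadFR",(280,286),.026),("tapefrontL",(136,88),.06),("tapefrontR",(187,92),.06),("bodyL",(78,200),.13),("bodyR",(165,210),.15)]:
    print(n,onz(w,*W(*p),z).round(4))
for n,p in [("blkBackL",(252,78)),("blkR",(350,115)),("blkNL",(232,97)),("blkN",(330,138))]: print(n,onz(c,*C(*p),.038).round(4))
```

```text
tin rim [0.5696 0.3483 0.092 ] scene [0.5644 0.35   0.095 ] side [0.559  0.3648 0.095 ]
cannoz [0.5899 0.2254 0.1878] 0.0001
cannoz [0.5878 0.2245 0.1911] 0.0025
cannoz [0.5846 0.2304 0.193 ] 0.0001
bottip [0.4931 0.2727 0.1959] 0.0016
bottip [0.4924 0.2725 0.1972] 0.0027
bottip [0.4907 0.2741 0.1978] 0.0001
can ring [0.5886 0.2234 0.165 ]
tip plane [0.494  0.2709 0.204 ] noz plane [0.588  0.2241 0.196 ]
bottle base side [0.4854 0.2963 0.009 ]
blkTL [0.6082 0.0886 0.038 ]
blkTR [0.608  0.0038 0.038 ]
blkBL [0.4802 0.0778 0.038 ]
matTL [ 0.6998 -0.0549  0.004 ]
matBL [ 0.4839 -0.0637  0.004 ]
cadFL [0.4347 0.3718 0.026 ]
cadFR [0.4693 0.1572 0.026 ]
tapefrontL [0.5714 0.3    0.06  ]
tapefrontR [0.5797 0.2643 0.06  ]
bodyL [0.488 0.301 0.13 ]
bodyR [0.4996 0.2418 0.15  ]
blkBackL [0.6111 0.0443 0.038 ]
blkR [0.4675 0.0159 0.038 ]
blkNL [0.6013 0.0927 0.038 ]
blkN [0.4554 0.0693 0.038 ]
```

Request:
servo_tool(linear=[[0,0,0],[0,0,0],[0,0,0]], rot=[[0,0,0.34],[0,0,0.68],[0,0,1]])

```text
t: 2.68
tool_pos: [0.4339, 0.1544, 0.4282]
tcp_rot: [-3.09, 0.002, 0.817]
ft_force: [-0.2, 1.4, -0.7]
finger_gap: 0.0852
finger_force: 0.0
```

Request:
servo_tool(linear=[[0,0,0],[0,0,0],[0,0,0]], rot=[[0,0,0.34],[0,0,0.68],[0,0,1]])

```text
t: 3.05
tool_pos: [0.434, 0.1544, 0.4282]
tcp_rot: [-3.09, 0.002, 1.317]
ft_force: [-0.1, 0.1, -0.4]
finger_gap: 0.0852
finger_force: 0.0
```

Request:
servo_tool(linear=[[0.2,0.4,-0.2],[0.5,0.9,-0.4],[0.5,1,-0.5],[0.5,1,-0.5]], rot=[[0,0,0.3],[0,0,0.6],[0,0,0.84],[0,0,0.84]])

```text
t: 3.55
tool_pos: [0.4836, 0.2551, 0.3767]
tcp_rot: [-3.087, 0.003, 1.732]
ft_force: [0.4, -0.2, 0.2]
finger_gap: 0.085
finger_force: 0.0
```

Run:
```python
from h import *
import pickle
F=pickle.load(open("F1.pkl","rb")); c=F["scene"]
for n,p in [("matB",(460,207)),("matR",(527,232)),("matN",(472,272)),("matL",(410,238)),("cabinet base",(480,200)),("cab right",(551,160)),("boxes",(396,228)),("box2",(444,208)),("vise",(497,290)),("viseback",(505,232))]: print(n,onz(c,p[0]*.7,p[1]*.7,.004).round(3))
o=arm.observe();print(o["t"],o["tool_pos"],o["tcp_rot"],o["q"])
```

```text
matB [ 0.689 -0.266  0.004]
matR [ 0.494 -0.293  0.004]
matN [ 0.489 -0.067  0.004]
matL [ 0.686 -0.069  0.004]
cabinet base [ 0.673 -0.33   0.004]
cab right [ 0.661 -0.645  0.004]
boxes [ 0.741 -0.077  0.004]
box2 [ 0.715 -0.233  0.004]
vise [ 0.406 -0.054  0.004]
viseback [ 0.534 -0.255  0.004]
3.55 [0.48362168 0.25507697 0.3766885 ] [-3.08730029  0.00308769  1.73154706] [0.47821431 0.25578927 0.40323079 1.77078365 0.01401085 1.88797554]
```

Request:
servo_tool(linear=[[0.09,0.18,-0.4],[0.09,0.18,-0.8],[0.09,0.18,-0.8]], rot=[[0.023,-0.106,0],[0.023,-0.106,0],[0.023,-0.106,0]])

```text
t: 3.92
tool_pos: [0.4914, 0.2703, 0.2966]
tcp_rot: [-3.14, 0.001, 1.728]
ft_force: [-0.4, 0.5, 0.6]
finger_gap: 0.0852
finger_force: 0.0
```

Run:
```python
from h import *
import pickle
F={n:arm.grab_frame(n) for n in("side","wrist")}
pickle.dump(F,open("F2.pkl","wb"))
a=[cv2.resize(F[n]["frame"][:,:,::-1],(400,300),interpolation=cv2.INTER_AREA) for n in F]
a[0]=cv2.resize(F["side"]["frame"][60:285,150:450,::-1],(400,300))
cv2.imwrite("pics/m2.png",np.hstack(a))
o=arm.observe();print(o["t"],o["tool_pos"],o["tcp_rot"],o["q"])
```

```text
4.025 [0.49313281 0.2709832  0.30044387] [ 3.13701031e+00 -1.48282316e-03  1.72795676e+00] [ 5.02547009e-01  2.02137638e-01  1.65364080e-01  1.52920902e+00
 -1.56154962e-04  1.91618592e+00]
```

View pics/m2.png

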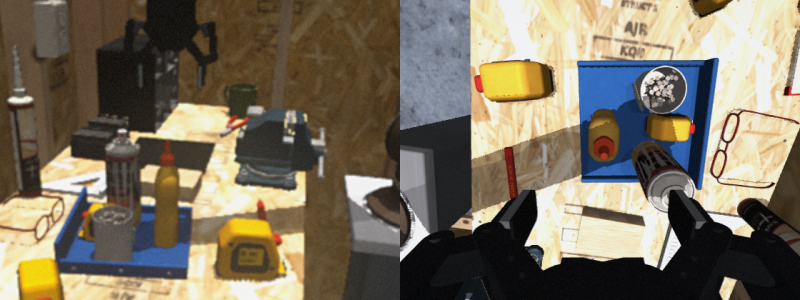

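The wrist view shows the bottle nozzle on the finger centreline (202,150 in the right half). The tin is at (262,90), the tape at (270,128) and the can at (265,185). I'll check the positions again from this view.

Run:
```python
from h import *
import pickle
F=pickle.load(open("F2.pkl","rb")); w,s=F["wrist"],F["side"]
h=cv2.cvtColor(w["frame"],cv2.COLOR_RGB2HSV)
m=((h[...,0]<13)&(h[...,1]>170)&(h[...,2]>120)).astype(np.uint8)
k,l,st,ce=cv2.connectedComponentsWithStats(m)
for i in range(1,k):
    if st[i,4]>25: print(ce[i].round(1),st[i],onz(w,*ce[i],.19).round(4))
# tin rim / tape top, native = 1.4*half-view
print("tin",onz(w,262*1.4,90*1.4,.092).round(4),"can noz",onz(w,(678-400)*1.4,193*1.4,.196).round(4))
m=((h[...,0]>18)&(h[...,0]<32)&(h[...,1]>150)&(h[...,2]>150)).astype(np.uint8)
k,l,st,ce=cv2.connectedComponentsWithStats(m)
for i in range(1,k):
    if st[i,4]>300:
        r=cv2.minAreaRect(np.argwhere(l==i)[:,::-1].astype(np.float32)); b=cv2.boxPoints(r)
        print(ce[i].round(1),st[i,4],"box",[onz(w,*p,.07)[:2].round(4).tolist() for p in b])
cv2.imwrite("pics/w2.png",cv2.resize(w["frame"][70:280,220:540,::-1],(800,525),interpolation=cv2.INTER_CUBIC))
```

```text
[110. 117.] [104 106  13  23 207] [0.359 0.325 0.19 ]
[548.1 128.7] [543 122  17  11  49] [0.6719 0.3668 0.19  ]
[408.7 180.1] [405 173   8  15  86] [0.5824 0.3144 0.19  ]
[287.7 202.7] [272 194  28  23 282] [0.4948 0.2825 0.19  ]
[150.8 212.8] [147 208   9  12  77] [0.3905 0.2577 0.19  ]
[285.5 218.6] [281 214  10  10  86] [0.4951 0.2695 0.19  ]
tin [0.5672 0.3501 0.092 ] can noz [0.5842 0.2415 0.196 ]
[154.8 111.5] 4100 box [[0.2965, 0.3448], [0.3864, 0.3651], [0.3945, 0.3126], [0.3006, 0.2911]]
[387.5 181.3] 923 box [[0.5824, 0.3068], [0.6272, 0.3139], [0.6362, 0.2812], [0.5903, 0.2739]]
```

View pics/w2.png

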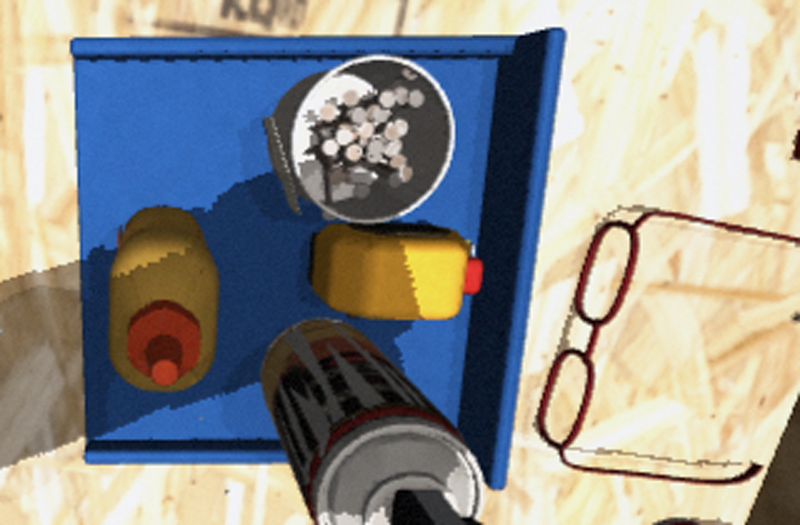

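The crop confirms the tin's rim centre at (373,139) and the bottle's tip at (163,373). The tape lies between with its red button toward the back. Now I'll grip the bottle.

Request:
servo_tool(linear=[[0.01,0.01,-0.4],[0.01,0.01,-0.8],[0.01,0.01,-1]], rot=[[0,0,0],[0,0,0],[0,0,0]])

```text
t: 4.4
tool_pos: [0.495, 0.2722, 0.1993]
tcp_rot: [3.137, -0.001, 1.728]
ft_force: [-0.6, -0.6, -0.1]
finger_gap: 0.0852
finger_force: 0.0
```

Request:
servo_tool(linear=[[0,0,-0.2],[0,0,-0.43],[0,0,-0.43]], rot=[[0,0,0],[0,0,0],[0,0,0]])

```text
t: 4.78
tool_pos: [0.4948, 0.2722, 0.1564]
tcp_rot: [3.138, -0.001, 1.728]
ft_force: [-0.6, -0.5, -0.3]
finger_gap: 0.0854
finger_force: 0.0
```

Request:
servo_tool(linear=[[0,0,0],[0,0,0],[0,0,0],[0,0,0],[0,0,0]], rot=[[0,0,0],[0,0,0],[0,0,0],[0,0,0],[0,0,0]], jaw=0.2, newtons=50)

```text
t: 5.4
tool_pos: [0.4948, 0.2725, 0.157]
tcp_rot: [3.136, -0.002, 1.729]
ft_force: [-1.0, -0.2, 6.1]
finger_gap: 0.0409
finger_force: 51.1
```

Request:
servo_tool(linear=[[0,0,0.2],[0,0,0.5],[0,0,0.8],[0,0,1]], rot=[[0,0,0],[0,0,0],[0,0,0],[0,0,0]])

```text
t: 5.9
tool_pos: [0.4943, 0.2722, 0.2566]
tcp_rot: [3.138, -0.001, 1.729]
ft_force: [0.6, -0.2, -3.8]
finger_gap: 0.0409
finger_force: 51.8
```

Request:
servo_tool(linear=[[0.0,-0.2,0],[0,-0.5,0],[0,-0.8,0],[0,-1,0]], rot=[[0,0,0],[0,0,0],[0,0,0],[0,0,0]])

```text
t: 6.4
tool_pos: [0.4936, 0.1701, 0.2543]
tcp_rot: [3.141, -0.0, 1.728]
ft_force: [0.2, 0.6, -3.5]
finger_gap: 0.0412
finger_force: 51.8
```

Request:
servo_tool(linear=[[0.1,-0.3,0],[0.2,-0.6,0],[0.3,-1,0]], rot=[[0,0,0],[0,0,0],[0,0,0]])

```text
t: 6.78
tool_pos: [0.5241, 0.071, 0.2546]
tcp_rot: [3.14, -0.001, 1.73]
ft_force: [0.2, 0.5, -4.6]
finger_gap: 0.0409
finger_force: 51.8
```

Request:
servo_tool(linear=[[0.1,-0.3,0],[0.2,-0.6,0],[0.3,-1,0]], rot=[[0,0,0],[0,0,0],[0,0,0]])

```text
t: 7.15
tool_pos: [0.5541, -0.029, 0.2546]
tcp_rot: [3.14, -0.001, 1.73]
ft_force: [0.8, 0.3, -2.7]
finger_gap: 0.0411
finger_force: 51.8
```

Request:
servo_tool(linear=[[0.1,-0.3,0],[0.2,-0.6,0],[0.3,-1,0]], rot=[[0,0,0],[0,0,0],[0,0,0]])

```text
t: 7.52
tool_pos: [0.5841, -0.129, 0.2546]
tcp_rot: [3.14, -0.002, 1.73]
ft_force: [-0.2, 1.2, -3.3]
finger_gap: 0.0412
finger_force: 51.8
```

Request:
servo_tool(linear=[[0.05,-0.3,0],[0.05,-0.5,-0.2],[0.05,-0.5,-0.5],[0.05,-0.5,-0.8],[0.05,-0.5,-0.8]], rot=[[0,0,0],[0,0,0],[0,0,0],[0,0,0],[0,0,0]])

```text
t: 8.15
tool_pos: [0.5871, -0.1778, 0.172]
tcp_rot: [-3.139, -0.004, 1.728]
ft_force: [-0.6, -0.4, -2.7]
finger_gap: 0.0412
finger_force: 52.0
```

Run:
```python
from h import *
import pickle
F={n:arm.grab_frame(n) for n in("scene","side")}
a=[cv2.resize(F["scene"]["frame"][100:280,200:460,::-1],(400,300)),cv2.resize(F["side"]["frame"][60:285,150:450,::-1],(400,300))]
cv2.imwrite("pics/m3.png",np.hstack(a))
o=arm.observe();print(o["t"],o["tool_pos"],o["tcp_rot"],o["ft_force"])
```

```text
8.25 [ 0.58903108 -0.17806003  0.17564344] [ 3.13912458e+00 -1.08735114e-03  1.72878351e+00] [ 0.7516849  -0.30969269 -1.84382329]
```

View pics/m3.png

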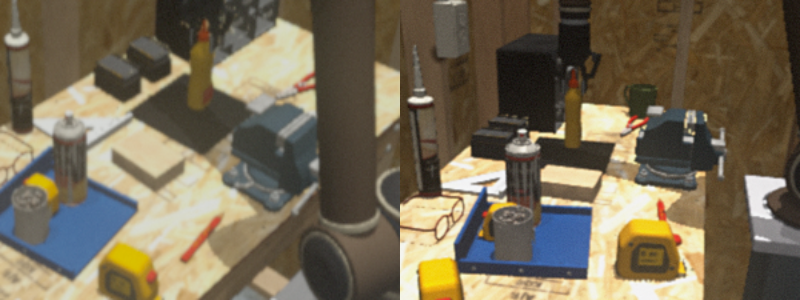

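The bottle hangs upright over the mat centre (left half, base near (200,105)), so I'll lower it.

Request:
servo_tool(linear=[[0,0,-0.1],[0,0,-0.18],[0,0,-0.2],[0,0,-0.22],[0,0,-0.22]], rot=[[0,0,0],[0,0,0],[0,0,0],[0,0,0],[0,0,0]])

```text
t: 8.88
tool_pos: [0.5893, -0.1778, 0.1533]
tcp_rot: [3.139, -0.001, 1.729]
ft_force: [0.0, 0.3, -3.5]
finger_gap: 0.0405
finger_force: 51.9
```

Request:
servo_tool(linear=[[0,0,-0.01],[0,0,-0.02],[0,0,-0.02]], rot=[[0,0,0],[0,0,0],[0,0,0]])

```text
t: 9.25
tool_pos: [0.5895, -0.178, 0.1521]
tcp_rot: [3.138, -0.0, 1.729]
ft_force: [-1.8, 0.3, 1.4]
finger_gap: 0.0407
finger_force: 52.6
```

Request:
servo_tool(linear=[[0,0,0],[0,0,0],[0,0,0],[0,0,0]], rot=[[0,0,0],[0,0,0],[0,0,0],[0,0,0]], jaw=1)

```text
t: 9.75
tool_pos: [0.5893, -0.1778, 0.1513]
tcp_rot: [3.139, -0.001, 1.729]
ft_force: [0.8, 0.9, 0.3]
finger_gap: 0.0858
finger_force: 0.0
```

Request:
servo_tool(linear=[[0,0,0.2],[0,0,0.6],[0,0,1]], rot=[[0,0,0],[0,0,0],[0,0,0]])

```text
t: 10.12
tool_pos: [0.589, -0.1778, 0.2522]
tcp_rot: [3.139, -0.001, 1.729]
ft_force: [0.5, -0.4, 0.5]
finger_gap: 0.0855
finger_force: 0.0
```

Request:
servo_tool(linear=[[0,0.3,0.3],[0,0.6,0.5],[0,1,0.5]], rot=[[0,0,0],[0,0,0],[0,0,0]])

```text
t: 10.5
tool_pos: [0.5899, -0.0775, 0.3034]
tcp_rot: [3.135, 0.0, 1.728]
ft_force: [-0.2, -0.4, -0.3]
finger_gap: 0.0854
finger_force: 0.0
```

Request:
servo_tool(linear=[[0,0.5,0],[0,1,0]], rot=[[0,0,0],[0,0,0]])

```text
t: 10.75
tool_pos: [0.5892, 0.0234, 0.3014]
tcp_rot: [3.138, -0.001, 1.728]
ft_force: [0.4, -0.4, 0.3]
finger_gap: 0.0857
finger_force: 0.0
```

Request:
servo_tool(linear=[[0,0.5,0],[0,1,0]], rot=[[0,0,0],[0,0,0]])

```text
t: 11.0
tool_pos: [0.5891, 0.1237, 0.3014]
tcp_rot: [3.139, -0.001, 1.729]
ft_force: [-0.1, 0.3, 0.8]
finger_gap: 0.0854
finger_force: 0.0
```

Request:
servo_tool(linear=[[0,0.5,0],[0,0.9,0],[0,1,0],[0,1,0],[0,1,0]], rot=[[0,0,0],[0,0,0],[0,0,0],[0,0,0],[0,0,0]])

```text
t: 11.62
tool_pos: [0.5894, 0.2209, 0.3015]
tcp_rot: [3.139, -0.001, 1.728]
ft_force: [0.7, -1.0, -1.1]
finger_gap: 0.0855
finger_force: 0.0
```

Run:
```python
from h import *
import pickle
F={n:arm.grab_frame(n) for n in("scene","side","wrist")}
pickle.dump(F,open("F4.pkl","wb"))
o=arm.observe();print(o["t"],o["tool_pos"],o["tcp_rot"])
w=F["wrist"]; print(proj(w,[[.588,.2245,.196],[.588,.2245,.009]]),proj(w,[o["tool_pos"]]))
cv2.imwrite("pics/m4.png",np.hstack([cv2.resize(F["scene"]["frame"][100:280,200:460,::-1],(400,300)),cv2.resize(w["frame"][:,:,::-1],(400,300))]))
```

```text
11.775 [0.58942373 0.22091788 0.30157931] [ 3.13840479e+00 -7.88134692e-04  1.72734921e+00]
[[280.92904494 213.32012122]
 [281.55412521 173.33194851]] [[281.76872013 288.78557115]]
```

View pics/m4.png

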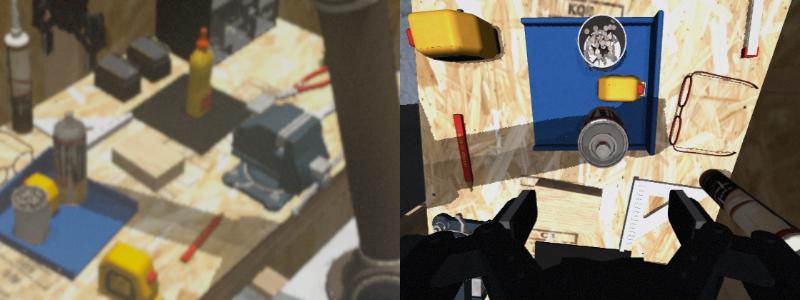

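The bottle stands on the mat (left half, (200,95)). In the wrist half the can's nozzle is near (203,145), about 3 px off my prediction, so I'll fit circles.

Run:
```python
from h import *
import pickle
F=pickle.load(open("F4.pkl","rb")); w=F["wrist"]; g=cv2.medianBlur(cv2.cvtColor(w["frame"],cv2.COLOR_RGB2GRAY),3)
for r0,r1,z in((25,45,.165),(30,42,.092),(8,22,.18)):
    c=cv2.HoughCircles(g[:260,180:400],cv2.HOUGH_GRADIENT,1.5,15,param1=120,param2=25,minRadius=r0,maxRadius=r1)
    if c is not None:
        for x,y,r in c[0][:4]: print(r0,(x+180,y,r),onz(w,x+180,y,z).round(4))
cv2.imwrite("pics/w4.png",cv2.resize(w["frame"][0:240,190:400,::-1],None,fx=2.5,fy=2.5,interpolation=cv2.INTER_CUBIC))
```

```text
25 (np.float32(281.25), np.float32(57.75), np.float32(35.8)) [0.5704 0.3374 0.165 ]
25 (np.float32(284.25), np.float32(201.75), np.float32(35.8)) [0.5905 0.2261 0.165 ]
25 (np.float32(348.75), np.float32(174.75), np.float32(40.75)) [0.6405 0.2578 0.165 ]
25 (np.float32(321.75), np.float32(65.25), np.float32(44.05)) [0.6018 0.3371 0.165 ]
30 (np.float32(281.25), np.float32(57.75), np.float32(36.15)) [0.5682 0.3498 0.092 ]
30 (np.float32(284.25), np.float32(201.75), np.float32(36.0)) [0.5939 0.2074 0.092 ]
30 (np.float32(348.75), np.float32(174.75), np.float32(41.1)) [0.6579 0.2479 0.092 ]
30 (np.float32(318.75), np.float32(71.25), np.float32(39.45)) [0.6065 0.3437 0.092 ]
8 (np.float32(278.25), np.float32(65.25), np.float32(21.05)) [0.5695 0.3297 0.18  ]
8 (np.float32(294.75), np.float32(75.75), np.float32(21.05)) [0.5824 0.3246 0.18  ]
8 (np.float32(284.25), np.float32(204.75), np.float32(20.150002)) [0.5902 0.2274 0.18  ]
8 (np.float32(290.25), np.float32(42.75), np.float32(21.05)) [0.5756 0.3454 0.18  ]
```

View pics/w4.png

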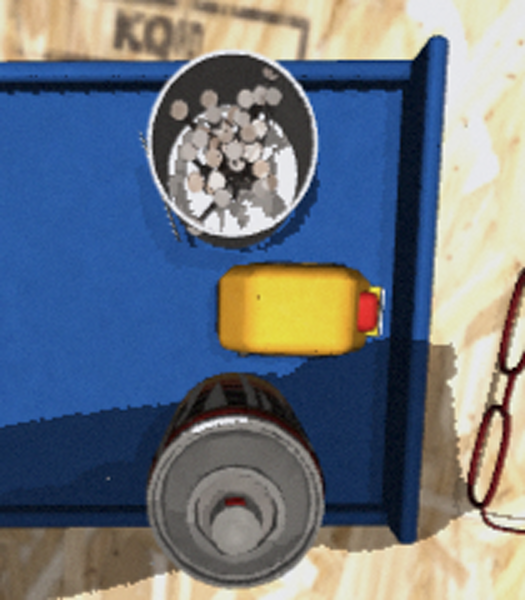

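Circle fits put the can at (0.590, 0.2265) and the tin at (0.568, 0.350). The tape's hook end points at the back board. Gripping the can now.

Request:
servo_tool(linear=[[0.01,0.055,-0.3],[0.01,0.055,-0.7],[0.01,0.055,-1]], rot=[[0,0,0],[0,0,0],[0,0,0]])

```text
t: 12.15
tool_pos: [0.59, 0.2267, 0.1998]
tcp_rot: [3.139, -0.001, 1.728]
ft_force: [0.3, 0.5, 0.2]
finger_gap: 0.085
finger_force: 0.0
```

Request:
servo_tool(linear=[[0,0,-0.2],[0,0,-0.47],[0,0,-0.47]], rot=[[0,0,0],[0,0,0],[0,0,0]])

```text
t: 12.52
tool_pos: [0.5891, 0.2264, 0.1523]
tcp_rot: [-3.14, 0.0, 1.728]
ft_force: [0.0, 0.1, -0.7]
finger_gap: 0.0856
finger_force: 0.0
```

Request:
servo_tool(linear=[[0,0,0],[0,0,0],[0,0,0],[0,0,0],[0,0,0]], rot=[[0,0,0],[0,0,0],[0,0,0],[0,0,0],[0,0,0]], jaw=0.5)

```text
t: 13.15
tool_pos: [0.591, 0.228, 0.1564]
tcp_rot: [3.136, -0.002, 1.729]
ft_force: [-0.5, -0.1, 6.0]
finger_gap: 0.0611
finger_force: 55.3
```

Run:
```python
from h import *
import pickle
w=pickle.load(open("F4.pkl","rb"))["wrist"]
for z in(.05,.065,.074): print([onz(w,190+x/2.5,y/2.5,z)[:2].round(4).tolist() for x,y in((217,310),(370,310),(385,312),(295,265),(295,355))])
o=arm.observe();print(o["t"],o["tool_pos"],o["tcp_rot"],o["finger_gap"],o["finger_force"],o["ft_force"])
```

```text
[[0.5727, 0.2872], [0.6427, 0.2983], [0.6498, 0.2985], [0.6048, 0.3123], [0.612, 0.2728]]
[[0.5729, 0.2874], [0.6402, 0.2981], [0.6469, 0.2983], [0.6038, 0.3115], [0.6107, 0.2736]]
[[0.573, 0.2875], [0.6386, 0.298], [0.6452, 0.2982], [0.6031, 0.3111], [0.6099, 0.274]]
13.15 [0.59098808 0.22798299 0.15640558] [ 3.13561980e+00 -1.59012539e-03  1.72905790e+00] 0.061113873506522615 55.328071892727166 [-0.49358854 -0.0757849   5.95496351]
```

Request:
servo_tool(linear=[[0,0,0.2],[0,0,0.5],[0,0,0.8],[0,0,1]], rot=[[0,0,0],[0,0,0],[0,0,0],[0,0,0]])

```text
t: 13.65
tool_pos: [0.5905, 0.2277, 0.2561]
tcp_rot: [3.137, -0.001, 1.729]
ft_force: [-0.0, 1.3, -2.5]
finger_gap: 0.0612
finger_force: 55.1
```

Request:
servo_tool(linear=[[0,-0.2,0.3],[0,-0.5,0.7],[0,-0.8,1],[0,-1,1]], rot=[[0,0,0],[0,0,0],[0,0,0],[0,0,0]])

```text
t: 14.15
tool_pos: [0.591, 0.1266, 0.3568]
tcp_rot: [3.134, -0.001, 1.728]
ft_force: [0.8, 0.4, -3.7]
finger_gap: 0.0612
finger_force: 55.1
```

Request:
servo_tool(linear=[[0,-0.3,0.15],[0,-0.6,0.3],[0,-1,0.3]], rot=[[0,0,0],[0,0,0],[0,0,0]])

```text
t: 14.52
tool_pos: [0.5905, 0.0272, 0.3835]
tcp_rot: [3.139, -0.001, 1.73]
ft_force: [0.3, 0.1, -2.1]
finger_gap: 0.0613
finger_force: 55.2
```

Request:
servo_tool(linear=[[0,-0.3,0],[0,-0.6,0],[0,-1,0]], rot=[[0,0,0],[0,0,0],[0,0,0]])

```text
t: 14.9
tool_pos: [0.5902, -0.073, 0.3823]
tcp_rot: [3.141, -0.002, 1.73]
ft_force: [0.5, 0.9, -2.0]
finger_gap: 0.0611
finger_force: 55.2
```

Request:
servo_tool(linear=[[0,-0.3,0],[0,-0.6,0],[0,-1,0]], rot=[[0,0,0],[0,0,0],[0,0,0]])

```text
t: 15.28
tool_pos: [0.5902, -0.173, 0.3824]
tcp_rot: [3.141, -0.002, 1.73]
ft_force: [1.0, 0.2, -2.4]
finger_gap: 0.0612
finger_force: 55.2
```

Request:
servo_tool(linear=[[0,-0.4,0],[0,-0.77,0],[0,-0.77,-0.1],[0,-0.77,-0.4],[0,-0.77,-0.8]], rot=[[0,0,0],[0,0,0],[0,0,0],[0,0,0],[0,0,0]])

```text
t: 15.9
tool_pos: [0.5904, -0.2496, 0.302]
tcp_rot: [3.139, -0.001, 1.729]
ft_force: [1.0, 0.1, -1.7]
finger_gap: 0.0612
finger_force: 55.3
```

Request:
servo_tool(linear=[[0,0,-0.4],[0,0,-0.8],[0,0,-1],[0,0,-1.0]], rot=[[0,0,0],[0,0,0],[0,0,0],[0,0,0]])

```text
t: 16.4
tool_pos: [0.5886, -0.2486, 0.2006]
tcp_rot: [-3.139, -0.004, 1.729]
ft_force: [0.6, 0.2, -1.6]
finger_gap: 0.061
finger_force: 55.4
```

Request:
servo_tool(linear=[[0,0,-0.2],[0,0,-0.35],[0,0,-0.45],[0,0,-0.49],[0,0,-0.49]], rot=[[0,0,0],[0,0,0],[0,0,0],[0,0,0],[0,0,0]])

```text
t: 17.02
tool_pos: [0.5903, -0.2494, 0.1554]
tcp_rot: [3.139, -0.001, 1.729]
ft_force: [-0.2, 0.6, -1.2]
finger_gap: 0.061
finger_force: 55.4
```

Request:
servo_tool(linear=[[0,0,-0.02],[0,0,-0.035],[0,0,-0.04],[0,0,-0.04]], rot=[[0,0,0],[0,0,0],[0,0,0],[0,0,0]])

```text
t: 17.52
tool_pos: [0.5903, -0.2494, 0.1516]
tcp_rot: [3.138, -0.001, 1.729]
ft_force: [0.6, -0.3, -0.5]
finger_gap: 0.0611
finger_force: 55.6
```

Request:
servo_tool(linear=[[0,0,-0.01],[0,0,-0.02],[0,0,-0.02]], rot=[[0,0,0],[0,0,0],[0,0,0]])

```text
t: 17.9
tool_pos: [0.5904, -0.2498, 0.1515]
tcp_rot: [3.137, 0.001, 1.729]
ft_force: [-3.0, 0.8, 9.6]
finger_gap: 0.0611
finger_force: 56.7
```

Request:
servo_tool(linear=[[0,0,0],[0,0,0],[0,0,0],[0,0,0]], rot=[[0,0,0],[0,0,0],[0,0,0],[0,0,0]], jaw=1)

```text
t: 18.4
tool_pos: [0.5902, -0.2493, 0.1491]
tcp_rot: [3.139, -0.001, 1.729]
ft_force: [0.7, -0.5, -0.0]
finger_gap: 0.0856
finger_force: 0.0
```

Request:
servo_tool(linear=[[0,0,0.2],[0,0,0.6],[0,0,1]], rot=[[0,0,0],[0,0,0],[0,0,0]])

```text
t: 18.77
tool_pos: [0.59, -0.2493, 0.25]
tcp_rot: [3.139, -0.001, 1.729]
ft_force: [0.4, -0.1, -0.8]
finger_gap: 0.0855
finger_force: 0.0
```

Request:
servo_tool(linear=[[0,0.3,0.4],[0,0.6,0.6],[0,1,0.6]], rot=[[0,0,0],[0,0,0],[0,0,0]])

```text
t: 19.15
tool_pos: [0.5909, -0.1491, 0.3113]
tcp_rot: [3.135, 0.001, 1.728]
ft_force: [-0.0, -0.5, -0.7]
finger_gap: 0.0855
finger_force: 0.0
```

Request:
servo_tool(linear=[[0,0.5,0],[0,1,0]], rot=[[0,0,0],[0,0,0]])

```text
t: 19.4
tool_pos: [0.5902, -0.048, 0.3093]
tcp_rot: [3.138, -0.001, 1.728]
ft_force: [0.2, -0.2, 0.1]
finger_gap: 0.0849
finger_force: 0.0
```

Request:
servo_tool(linear=[[0,0.5,0],[0,1,0]], rot=[[0,0,0],[0,0,0]])

```text
t: 19.65
tool_pos: [0.5901, 0.0522, 0.3093]
tcp_rot: [3.138, -0.001, 1.729]
ft_force: [0.4, -1.1, -0.5]
finger_gap: 0.0853
finger_force: 0.0
```

Request:
servo_tool(linear=[[0,0.5,0],[0,1,0]], rot=[[0,0,0],[0,0,0]])

```text
t: 19.9
tool_pos: [0.5901, 0.1523, 0.3093]
tcp_rot: [3.139, -0.001, 1.729]
ft_force: [0.1, 0.3, -0.2]
finger_gap: 0.085
finger_force: 0.0
```

Request:
servo_tool(linear=[[-0.1,0.5,0],[-0.22,1,0]], rot=[[0,0,0],[0,0,0]])

```text
t: 20.15
tool_pos: [0.568, 0.2523, 0.309]
tcp_rot: [3.139, -0.001, 1.729]
ft_force: [0.4, 0.7, -0.2]
finger_gap: 0.0853
finger_force: 0.0
```

Request:
servo_tool(linear=[[0,0.5,0],[0,0.85,-0.3],[0,0.85,-0.6],[0,0.85,-0.6],[0,0.85,-0.6]], rot=[[0,0,0],[0,0,0],[0,0,0],[0,0,0],[0,0,0]])

```text
t: 20.78
tool_pos: [0.5685, 0.3354, 0.2506]
tcp_rot: [3.138, -0.001, 1.728]
ft_force: [-0.0, -0.3, -0.3]
finger_gap: 0.0856
finger_force: 0.0
```

Run:
```python
from h import *
import pickle
F={n:arm.grab_frame(n) for n in("scene","side","wrist")}
pickle.dump(F,open("F5.pkl","wb"))
o=arm.observe();print(o["t"],o["tool_pos"],o["tcp_rot"])
w=F["wrist"]; print(proj(w,[[.568,.350,.092]]))
g=cv2.medianBlur(cv2.cvtColor(w["frame"],cv2.COLOR_RGB2GRAY),3)
c=cv2.HoughCircles(g[:300,180:400],cv2.HOUGH_GRADIENT,1.5,15,param1=120,param2=25,minRadius=30,maxRadius=60)
if c is not None:
  for x,y,r in c[0][:4]: print((x+180,y,r),onz(w,x+180,y,.092).round(4))
```

```text
20.925 [0.56892737 0.33539458 0.2512454 ] [ 3.13607770e+00 -1.93809048e-03  1.72816230e+00]
[[283.17627816 185.71594655]]
(np.float32(285.75), np.float32(183.75), np.float32(34.35)) [0.5701 0.3522 0.092 ]
(np.float32(284.25), np.float32(71.25), np.float32(59.1)) [0.5535 0.4463 0.092 ]
(np.float32(296.25), np.float32(92.25), np.float32(57.449997)) [0.5662 0.4317 0.092 ]
(np.float32(305.25), np.float32(195.75), np.float32(59.1)) [0.5899 0.3438 0.092 ]
```

Request:
servo_tool(linear=[[0,0.155,-0.3],[0,0.155,-0.7],[0,0.155,-1]], rot=[[0,0,0],[0,0,0],[0,0,0]])

```text
t: 21.3
tool_pos: [0.5686, 0.351, 0.1489]
tcp_rot: [3.138, -0.001, 1.729]
ft_force: [-0.2, 0.5, -0.2]
finger_gap: 0.0853
finger_force: 0.0
```

Request:
servo_tool(linear=[[0,0,-0.3],[0,0,-0.6],[0,0,-0.8],[0,0,-0.81]], rot=[[0,0,0],[0,0,0],[0,0,0],[0,0,0]])

```text
t: 21.8
tool_pos: [0.568, 0.3505, 0.0676]
tcp_rot: [3.14, -0.0, 1.728]
ft_force: [-0.1, 1.1, 1.0]
finger_gap: 0.0852
finger_force: 0.0
```

Request:
servo_tool(linear=[[0,0,0],[0,0,0],[0,0,0],[0,0,0],[0,0,0]], rot=[[0,0,0],[0,0,0],[0,0,0],[0,0,0],[0,0,0]], jaw=0.5)

```text
t: 22.42
tool_pos: [0.5689, 0.3514, 0.0703]
tcp_rot: [3.136, -0.002, 1.729]
ft_force: [-1.8, -1.7, 6.2]
finger_gap: 0.0652
finger_force: 57.3
```

Request:
servo_tool(linear=[[0,0,0.05],[0,0,0.3],[0,0,0.6],[0,0,1],[0,0,1]], rot=[[0,0,0],[0,0,0],[0,0,0],[0,0,0],[0,0,0]])

```text
t: 23.05
tool_pos: [0.5697, 0.3521, 0.1715]
tcp_rot: [3.133, -0.003, 1.729]
ft_force: [-0.4, 1.2, -5.6]
finger_gap: 0.0646
finger_force: 57.8
```

Request:
servo_tool(linear=[[0,-0.2,0],[0,-0.6,0],[0,-1,0]], rot=[[0,0,0],[0,0,0],[0,0,0]])

```text
t: 23.42
tool_pos: [0.567, 0.249, 0.1655]
tcp_rot: [-3.141, 0.001, 1.729]
ft_force: [1.2, -0.1, -6.5]
finger_gap: 0.0648
finger_force: 57.6
```

Request:
servo_tool(linear=[[0.1,-0.3,0],[0.2,-0.7,0],[0.2,-1,0]], rot=[[0,0,0],[0,0,0],[0,0,0]])

```text
t: 23.8
tool_pos: [0.5874, 0.1484, 0.1656]
tcp_rot: [-3.141, 0.0, 1.727]
ft_force: [1.1, -0.1, -5.3]
finger_gap: 0.0652
finger_force: 57.8
```

Request:
servo_tool(linear=[[0,-0.3,0],[0,-0.7,0],[0,-1,0]], rot=[[0,0,0],[0,0,0],[0,0,0]])

```text
t: 24.18
tool_pos: [0.5866, 0.0487, 0.1657]
tcp_rot: [-3.14, -0.001, 1.728]
ft_force: [-0.0, -0.4, -5.2]
finger_gap: 0.0651
finger_force: 57.8
```

Request:
servo_tool(linear=[[0,-0.3,0],[0,-0.6,0],[0,-0.9,0],[0,-1,0]], rot=[[0,0,0],[0,0,0],[0,0,0],[0,0,0]])

```text
t: 24.68
tool_pos: [0.5866, -0.0509, 0.166]
tcp_rot: [-3.141, -0.001, 1.727]
ft_force: [0.3, 0.5, -5.0]
finger_gap: 0.0649
finger_force: 57.8
```

Request:
servo_tool(linear=[[0,-0.3,0],[0,-0.43,-0.1],[0,-0.43,-0.4],[0,-0.43,-0.8],[0,-0.43,-0.9]], rot=[[0,0,0],[0,0,0],[0,0,0],[0,0,0],[0,0,0]])

```text
t: 25.3
tool_pos: [0.5854, -0.091, 0.0742]
tcp_rot: [-3.138, -0.003, 1.729]
ft_force: [-0.1, 0.8, -5.0]
finger_gap: 0.065
finger_force: 58.3
```

Request:
servo_tool(linear=[[0,0,-0.05],[0,0,-0.1],[0,0,-0.12],[0,0,-0.13],[0,0,-0.13]], rot=[[0,0,0],[0,0,0],[0,0,0],[0,0,0],[0,0,0]])

```text
t: 25.92
tool_pos: [0.5884, -0.0919, 0.0657]
tcp_rot: [3.138, -0.001, 1.729]
ft_force: [0.1, -1.0, -5.2]
finger_gap: 0.0647
finger_force: 58.4
```

Request:
servo_tool(linear=[[0,0,-0.01],[0,0,-0.02],[0,0,-0.02]], rot=[[0,0,0],[0,0,0],[0,0,0]])

```text
t: 26.3
tool_pos: [0.5885, -0.0921, 0.0653]
tcp_rot: [3.137, -0.0, 1.729]
ft_force: [-5.3, 0.5, 8.1]
finger_gap: 0.0647
finger_force: 59.7
```

Request:
servo_tool(linear=[[0,0,0],[0,0,0],[0,0,0],[0,0,0]], rot=[[0,0,0],[0,0,0],[0,0,0],[0,0,0]], jaw=1)

```text
t: 26.8
tool_pos: [0.5883, -0.0918, 0.0632]
tcp_rot: [3.139, -0.001, 1.729]
ft_force: [0.7, 0.1, 0.0]
finger_gap: 0.0855
finger_force: 0.0
```

Request:
servo_tool(linear=[[0,0,0.2],[0,0,0.6],[0,0,1]], rot=[[0,0,0],[0,0,0],[0,0,0]])

```text
t: 27.18
tool_pos: [0.588, -0.0918, 0.164]
tcp_rot: [3.14, -0.001, 1.729]
ft_force: [0.9, -0.8, -0.2]
finger_gap: 0.0855
finger_force: 0.0
```

Request:
servo_tool(linear=[[0,0,0.4],[-0.1,0.2,0.9],[-0.2,0.2,1],[-0.2,0.2,1]], rot=[[0,0,0],[0,0,0],[0,0,0],[0,0,0]])

```text
t: 27.68
tool_pos: [0.5682, -0.0719, 0.2639]
tcp_rot: [3.137, -0.0, 1.729]
ft_force: [-0.1, 0.3, -0.7]
finger_gap: 0.0855
finger_force: 0.0
```

Run:
```python
from h import *
import pickle
F={n:arm.grab_frame(n) for n in("scene","side","wrist")}
pickle.dump(F,open("F6.pkl","wb"))
o=arm.observe();print(o["t"],o["tool_pos"],o["tcp_rot"])
w=F["wrist"]
cv2.imwrite("pics/m6.png",np.hstack([cv2.resize(F["scene"]["frame"][100:280,200:460,::-1],(280,194)),]))
a=cv2.resize(w["frame"][0:300,:,::-1],(784,420),interpolation=cv2.INTER_CUBIC)
a[226:420,:280]=cv2.resize(F["scene"]["frame"][100:280,200:460,::-1],(280,194))
cv2.imwrite("pics/m6.png",a)
```

```text
27.825 [ 0.5678825  -0.0720251   0.26146345] [ 3.14121277e+00 -1.59126110e-03  1.72870101e+00]
```

View pics/m6.png

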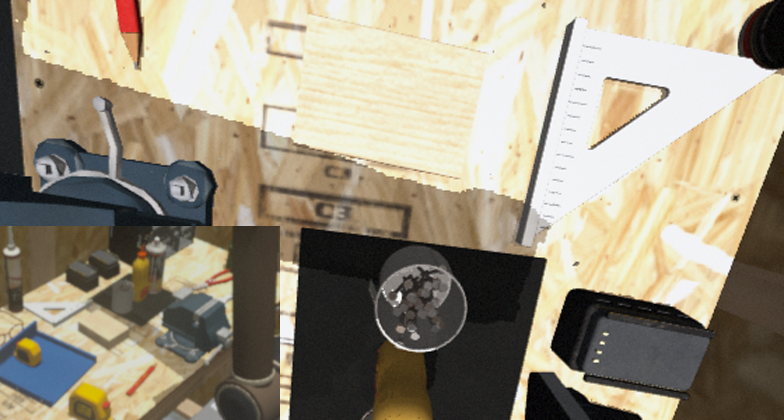

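All three stand on the mat (inset). The block's top corners show at about (310,14), (490,52), (463,178) and (293,150).

Run:
```python
from h import *
import pickle
w=pickle.load(open("F6.pkl","rb"))["wrist"]
P=np.array([onz(w,x/1.4,y/1.4,.038)[:2] for x,y in((310,14),(490,52),(463,178),(293,150))]);print(P.round(4),P.mean(0),[np.linalg.norm(P[i]-P[i-1]).round(4) for i in range(4)],P[1]-P[0],P[2]-P[3])
g=w["frame"][:145,190:370,::-1]
cv2.imwrite("pics/blk.png",cv2.resize(cv2.createCLAHE(4,(4,4)).apply(np.ascontiguousarray(g[...,0])),None,fx=4,fy=4,interpolation=cv2.INTER_CUBIC))
```

```text
[[4.813e-01 9.200e-02]
 [6.104e-01 8.880e-02]
 [6.088e-01 7.000e-04]
 [4.779e-01 4.000e-04]] [0.54461326 0.04547479] [np.float64(0.0917), np.float64(0.1292), np.float64(0.0881), np.float64(0.1309)] [ 0.12911664 -0.00325408] [0.13093729 0.00034541]
```

View pics/blk.png

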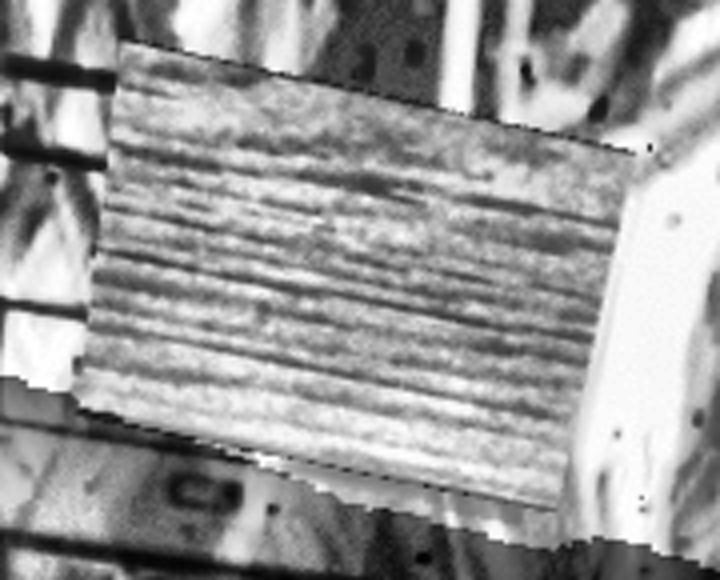

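Request:
servo_tool(linear=[[0,0.3,0],[0,0.6,0],[0,0.9,0]], rot=[[0,0,0.26],[0,0,0.52],[0,0,0.79]])

```text
t: 28.2
tool_pos: [0.568, 0.0186, 0.2614]
tcp_rot: [3.141, -0.002, 2.128]
ft_force: [0.1, -0.7, 0.3]
finger_gap: 0.0856
finger_force: 0.0
```

Request:
servo_tool(linear=[[0,0.3,0],[0,0.6,0],[0,0.9,0]], rot=[[0,0,0.26],[0,0,0.52],[0,0,0.79]])

```text
t: 28.58
tool_pos: [0.568, 0.1088, 0.2614]
tcp_rot: [3.141, -0.003, 2.523]
ft_force: [0.8, -0.4, -0.5]
finger_gap: 0.0855
finger_force: 0.0
```

Request:
servo_tool(linear=[[0.1,0.3,0],[0.2,0.6,0],[0.2,0.9,0]], rot=[[0,0,0.26],[0,0,0.52],[0,0,0.79]])

```text
t: 28.95
tool_pos: [0.5887, 0.1988, 0.2609]
tcp_rot: [3.14, -0.004, 2.918]
ft_force: [0.8, -0.3, -1.3]
finger_gap: 0.0855
finger_force: 0.0
```

Request:
servo_tool(linear=[[0.1,0.3,0],[0.2,0.6,0],[0.24,0.95,0],[0.24,0.95,-0.2],[0.24,0.95,-0.5]], rot=[[0,0,0.26],[0,0,0.52],[0,0,0.77],[0,0,0.77],[0,0,0.77]])

```text
t: 29.58
tool_pos: [0.6126, 0.2937, 0.2111]
tcp_rot: [3.139, -0.002, -2.984]
ft_force: [-0.4, 0.1, -0.9]
finger_gap: 0.0849
finger_force: 0.0
```

Request:
servo_tool(linear=[[0,0,0],[0,0,0]], rot=[[0,0,0],[0,0,0]])

```text
t: 29.82
tool_pos: [0.6124, 0.2929, 0.2133]
tcp_rot: [3.139, -0.002, -2.985]
ft_force: [-0.2, -0.6, -0.1]
finger_gap: 0.0853
finger_force: 0.0
```

Run:
```python
from h import *
import pickle
F={n:arm.grab_frame(n) for n in("scene","side","wrist")}
pickle.dump(F,open("F7.pkl","wb"))
o=arm.observe();print(o["t"],o["tool_pos"],o["tcp_rot"])
w=F["wrist"];print(proj(w,[[.6123,.2935,.074],[.573,.287,.07],[.573,.287,.009]]))
h=cv2.cvtColor(w["frame"],cv2.COLOR_RGB2HSV)
m=((h[...,0]>18)&(h[...,0]<32)&(h[...,1]>150)&(h[...,2]>120)).astype(np.uint8)
k,l,st,ce=cv2.connectedComponentsWithStats(m)
for i in range(1,k):
    if st[i,4]>300: print(ce[i].round(1),st[i],[onz(w,st[i,0]+d,ce[i][1],.074)[:2].round(4).tolist() for d in (0,st[i,2])])
```

```text
29.975 [0.61280791 0.29319069 0.21460527] [ 3.13815846e+00  9.48819003e-04 -2.98447845e+00]
[[282.50357865 204.18483559]
 [282.20260589 157.94798727]
 [282.16642222 150.97292958]]
[282.1 200.1] [ 263  171   39   53 1017] [[0.6113, 0.2761], [0.606, 0.3098]]
[520.6 255.8] [ 472  218   88   68 4077] [[0.6337, 0.4746], [0.621, 0.5555]]
```

Request:
servo_tool(linear=[[0,0,-0.3],[0,0,-0.7],[0,0,-1]], rot=[[0,0,0],[0,0,0],[0,0,0]])

```text
t: 30.35
tool_pos: [0.6124, 0.2931, 0.1128]
tcp_rot: [3.139, -0.0, -2.984]
ft_force: [0.0, 0.3, 0.3]
finger_gap: 0.0855
finger_force: 0.0
```

Request:
servo_tool(linear=[[0,0,-0.3],[0,0,-0.55],[0,0,-0.65],[0,0,-0.65]], rot=[[0,0,0],[0,0,0],[0,0,0],[0,0,0]])

```text
t: 30.85
tool_pos: [0.6124, 0.2931, 0.0486]
tcp_rot: [3.139, -0.001, -2.984]
ft_force: [0.3, 0.1, 0.7]
finger_gap: 0.0854
finger_force: 0.0
```

Request:
servo_tool(linear=[[0,0,0],[0,0,0],[0,0,0],[0,0,0],[0,0,0]], rot=[[0,0,0],[0,0,0],[0,0,0],[0,0,0],[0,0,0]], jaw=0.2)

```text
t: 31.48
tool_pos: [0.6128, 0.2933, 0.0495]
tcp_rot: [3.139, 0.001, -2.984]
ft_force: [-1.0, -1.4, 6.2]
finger_gap: 0.0371
finger_force: 51.7
```

Request:
servo_tool(linear=[[0,0,0.05],[0,0,0.3],[0,0,0.6],[0,0,0.9],[0,0,0.9]], rot=[[0,0,0],[0,0,0],[0,0,0],[0,0,0],[0,0,0]])

```text
t: 32.1
tool_pos: [0.6133, 0.2937, 0.1404]
tcp_rot: [3.138, 0.003, -2.984]
ft_force: [1.3, 1.4, -3.5]
finger_gap: 0.0374
finger_force: 50.8
```

Request:
servo_tool(linear=[[-0.1,-0.3,0],[-0.2,-0.7,0],[-0.3,-1,0]], rot=[[0,0,0],[0,0,0],[0,0,0]])

```text
t: 32.48
tool_pos: [0.5808, 0.1916, 0.1358]
tcp_rot: [3.139, -0.004, -2.984]
ft_force: [1.1, 0.6, -3.1]
finger_gap: 0.0366
finger_force: 50.9
```

Request:
servo_tool(linear=[[-0.1,-0.3,0],[-0.2,-0.7,0],[-0.3,-1,0]], rot=[[0,0,0],[0,0,0],[0,0,0]])

```text
t: 32.85
tool_pos: [0.5507, 0.0916, 0.136]
tcp_rot: [3.139, -0.004, -2.985]
ft_force: [0.5, 0.7, -2.8]
finger_gap: 0.037
finger_force: 50.9
```

Request:
servo_tool(linear=[[-0.09,-0.3,0],[-0.09,-0.47,-0.1],[-0.09,-0.47,-0.3],[-0.09,-0.47,-0.4],[-0.09,-0.47,-0.4]], rot=[[0,0,0],[0,0,0],[0,0,0],[0,0,0],[0,0,0]])

```text
t: 33.48
tool_pos: [0.5424, 0.0464, 0.0966]
tcp_rot: [3.138, -0.004, -2.984]
ft_force: [-1.0, 0.2, -2.5]
finger_gap: 0.0369
finger_force: 50.9
```

Request:
servo_tool(linear=[[0,0,0],[0,0,0]], rot=[[0,0,0],[0,0,0]])

```text
t: 33.72
tool_pos: [0.5438, 0.0465, 0.0989]
tcp_rot: [3.139, 0.0, -2.984]
ft_force: [0.1, 0.1, -3.4]
finger_gap: 0.0369
finger_force: 50.9
```

Run:
```python
from h import *
import pickle
F={n:arm.grab_frame(n) for n in("scene","side","wrist")}
pickle.dump(F,open("F8.pkl","wb"))
o=arm.observe();T=o["tool_pos"];print(o["t"],T,o["tcp_rot"],o["ft_force"])
base=T[2]-.0405
u=np.array([.988,.157,0])
for n in("side","scene"):
    f=F[n]; P=np.array([T[0],T[1],base+.03])
    print(n,"near-end case(+41), origin, far case(-31)",proj(f,[P-u*.041,P,P+u*.031]).round(1).tolist())
    h=cv2.cvtColor(f["frame"],cv2.COLOR_RGB2HSV)
    m=((h[...,0]>15)&(h[...,0]<34)&(h[...,1]>140)&(h[...,2]>80)).astype(np.uint8)
    k,l,st,ce=cv2.connectedComponentsWithStats(m)
    print([(ce[i].round(1).tolist(),st[i].tolist()) for i in range(1,k) if 100<st[i,4]<3000])
cv2.imwrite("pics/m8.png",np.hstack([cv2.resize(F["scene"]["frame"][120:240,220:380,::-1],(400,300)),cv2.resize(F["side"]["frame"][120:240,190:350,::-1],(400,300))]))
```

```text
33.875 [0.54354972 0.04627898 0.09876084] [ 3.13879510e+00 -1.62490788e-05 -2.98394795e+00] [-0.37182123  0.48675155 -3.0730772 ]
side near-end case(+41), origin, far case(-31) [[290.2, 175.1], [276.1, 174.5], [265.4, 174.0]]
[([251.6, 13.6], [247, 0, 11, 29, 161]), ([402.1, 5.8], [396, 0, 12, 14, 102]), ([429.8, 37.5], [395, 0, 75, 86, 1780]), ([26.8, 49.8], [15, 37, 24, 27, 150]), ([253.2, 54.4], [247, 39, 13, 33, 165]), ([441.5, 75.2], [424, 56, 36, 40, 577]), ([393.4, 110.2], [363, 69, 68, 83, 2064]), ([31.3, 100.6], [19, 86, 22, 31, 152]), ([535.4, 132.5], [517, 93, 43, 92, 1023]), ([280.5, 173.9], [263, 148, 28, 39, 300]), ([417.7, 166.3], [404, 150, 34, 28, 275]), ([335.1, 245.1], [313, 224, 51, 46, 1271]), ([338.1, 252.1], [329, 246, 19, 13, 206]), ([180.7, 284.3], [164, 253, 35, 67, 1710]), ([20.8, 354.4], [0, 334, 49, 50, 861])]
scene near-end case(+41), origin, far case(-31) [[307.3, 181.8], [296.3, 177.4], [288.1, 174.1]]
[([21.7, 17.5], [1, 0, 45, 35, 416]), ([96.6, 15.1], [84, 0, 24, 33, 292]), ([171.2, 9.6], [155, 0, 35, 30, 397]), ([338.2, 8.2], [332, 0, 13, 20, 175])
[... 320 characters left out ...]
0.5, 97.0], [0, 72, 50, 65, 947]), ([97.8, 91.1], [86, 82, 28, 25, 167]), ([492.8, 108.0], [480, 82, 29, 54, 577]), ([188.5, 95.0], [175, 84, 31, 26, 268]), ([55.4, 105.7], [46, 97, 22, 17, 150]), ([83.3, 115.7], [71, 109, 25, 14, 103]), ([112.2, 130.0], [106, 120, 13, 19, 104]), ([329.9, 146.3], [323, 129, 16, 41, 464]), ([89.0, 146.0], [80, 138, 24, 15, 113]), ([21.2, 162.2], [11, 148, 20, 30, 193]), ([100.7, 168.6], [91, 153, 21, 34, 225]), ([538.7, 184.5], [517, 159, 43, 43, 420]), ([302.7, 177.9], [296, 167, 14, 24, 219]), ([43.9, 204.3], [30, 186, 32, 39, 366]), ([157.2, 254.8], [146, 234, 27, 46, 767]), ([286.5, 263.2], [265, 245, 39, 42, 737]), ([39.1, 278.7], [0, 256, 81, 48, 654])]
```

View pics/m8.png

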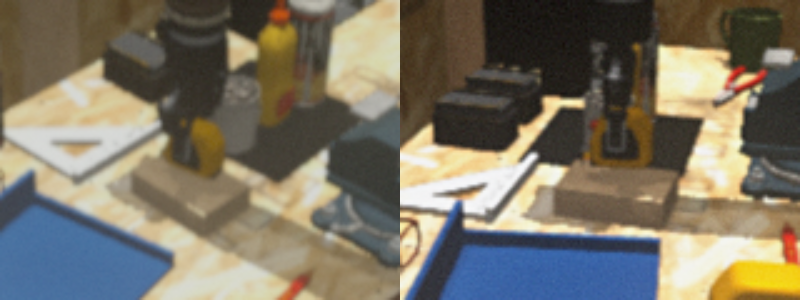

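In the side image the held tape spans u 263–291 against a predicted 265–290, so it sits centred over the block. Lowering it now.

Request:
servo_tool(linear=[[0,0,-0.08],[0,0,-0.15],[0,0,-0.18],[0,0,-0.2],[0,0,-0.2]], rot=[[0,0,0],[0,0,0],[0,0,0],[0,0,0],[0,0,0]])

```text
t: 34.5
tool_pos: [0.5432, 0.0461, 0.0785]
tcp_rot: [3.139, -0.001, -2.984]
ft_force: [-2.0, -0.7, -1.3]
finger_gap: 0.0371
finger_force: 51.1
```

Request:
servo_tool(linear=[[0,0,-0.01],[0,0,-0.015],[0,0,-0.015]], rot=[[0,0,0],[0,0,0],[0,0,0]])

```text
t: 34.88
tool_pos: [0.5433, 0.0461, 0.0785]
tcp_rot: [3.139, 0.0, -2.984]
ft_force: [-6.3, -0.8, 10.8]
finger_gap: 0.037
finger_force: 52.7
```

Request:
servo_tool(linear=[[0,0,0],[0,0,0],[0,0,0],[0,0,0],[0,0,0]], rot=[[0,0,0],[0,0,0],[0,0,0],[0,0,0],[0,0,0]], jaw=1)

```text
t: 35.5
tool_pos: [0.5432, 0.0461, 0.0767]
tcp_rot: [3.139, -0.001, -2.984]
ft_force: [0.2, -0.1, -0.1]
finger_gap: 0.085
finger_force: 0.0
```

Request:
servo_tool(linear=[[0,0,0.1],[0,0,0.5],[0,0,1]], rot=[[0,0,0],[0,0,0],[0,0,0]])

```text
t: 35.88
tool_pos: [0.5426, 0.0461, 0.1777]
tcp_rot: [3.139, -0.003, -2.984]
ft_force: [1.3, 0.8, -0.1]
finger_gap: 0.0854
finger_force: 0.0
```

Request:
servo_tool(linear=[[0,0,0.4],[0,0,0.9],[0,0,1]], rot=[[0,0,-0.26],[0,0,-0.52],[0,0,-0.79]])

```text
t: 36.25
tool_pos: [0.5444, 0.0462, 0.2816]
tcp_rot: [3.137, 0.006, 2.9]
ft_force: [-0.4, -0.4, -0.3]
finger_gap: 0.0857
finger_force: 0.0
```

Request:
servo_tool(linear=[[0,-0.3,0],[0.1,-0.5,0],[0.2,-0.7,0]], rot=[[0,0,-0.26],[0,0,-0.52],[0,0,-0.79]])

```text
t: 36.62
tool_pos: [0.5634, -0.0245, 0.2778]
tcp_rot: [3.138, 0.0, 2.505]
ft_force: [0.0, 0.2, 0.1]
finger_gap: 0.0857
finger_force: 0.0
```

Request:
servo_tool(linear=[[0.1,-0.3,0],[0.2,-0.5,0],[0.25,-0.7,0]], rot=[[0,0,-0.26],[0,0,-0.52],[0,0,-0.79]])

```text
t: 37.0
tool_pos: [0.5886, -0.0947, 0.2774]
tcp_rot: [3.138, -0.001, 2.109]
ft_force: [0.2, -0.0, -0.9]
finger_gap: 0.0856
finger_force: 0.0
```

Request:
servo_tool(linear=[[0,0,0],[0,0,0],[0,0,0],[0,0,0],[0,0,0]], rot=[[0,0,-0.26],[0,0,-0.52],[0,0,-0.77],[0,0,-0.77],[0,0,-0.77]])

```text
t: 37.62
tool_pos: [0.5883, -0.0939, 0.2772]
tcp_rot: [3.138, -0.001, 1.731]
ft_force: [-0.3, 0.3, 0.4]
finger_gap: 0.0853
finger_force: 0.0
```

Run:
```python
from h import *
import pickle
F={n:arm.grab_frame(n) for n in("scene","side","wrist")}
pickle.dump(F,open("F9.pkl","wb"))
o=arm.observe();print(o["t"],o["tool_pos"],o["tcp_rot"])
w=F["wrist"]
a=cv2.resize(w["frame"][:,:,::-1],(533,400),interpolation=cv2.INTER_AREA)
b=cv2.resize(F["side"]["frame"][120:270,200:300,::-1],(267,400))
cv2.imwrite("pics/m9.png",np.hstack([a,b]))
print(proj(w,[[.544,.0465,.103],[.5885,-.092,.09]]))
```

```text
37.775 [ 0.58823257 -0.09383612  0.27694753] [ 3.13859903e+00 -8.03577954e-04  1.73004007e+00]
[[257.00766509  30.59398319]
 [282.66847506 192.39374932]]
```

View pics/m9.png

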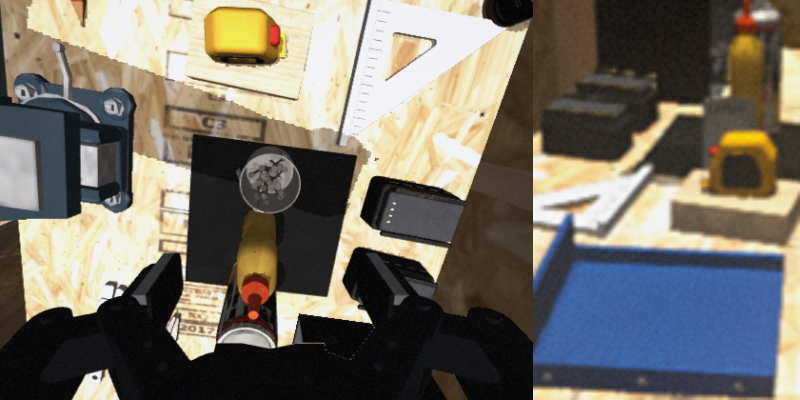

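The tape stands upright on the middle of the block. The tin is where predicted (270,182), so it goes back first.

Request:
servo_tool(linear=[[0,0.02,-0.3],[0,0.02,-0.7],[0,0.02,-1]], rot=[[0,0,0],[0,0,0],[0,0,0]])

```text
t: 38.15
tool_pos: [0.5878, -0.0917, 0.1752]
tcp_rot: [3.14, -0.001, 1.73]
ft_force: [-0.1, -0.1, 0.0]
finger_gap: 0.0854
finger_force: 0.0
```

Request:
servo_tool(linear=[[0,0,-0.4],[0,0,-0.8],[0,0,-1]], rot=[[0,0,0],[0,0,0],[0,0,0]])

```text
t: 38.52
tool_pos: [0.5869, -0.0916, 0.0743]
tcp_rot: [-3.141, -0.002, 1.73]
ft_force: [0.9, 0.3, 0.5]
finger_gap: 0.0853
finger_force: 0.0
```

Request:
servo_tool(linear=[[0,0,-0.1],[0,0,-0.115],[0,0,-0.115]], rot=[[0,0,0],[0,0,0],[0,0,0]])

```text
t: 38.9
tool_pos: [0.5889, -0.092, 0.0663]
tcp_rot: [3.137, -0.0, 1.729]
ft_force: [0.7, -0.3, 0.6]
finger_gap: 0.0857
finger_force: 0.0
```

Request:
servo_tool(linear=[[0,0,0],[0,0,0],[0,0,0],[0,0,0],[0,0,0]], rot=[[0,0,0],[0,0,0],[0,0,0],[0,0,0],[0,0,0]], jaw=0.5)

```text
t: 39.52
tool_pos: [0.5886, -0.092, 0.0666]
tcp_rot: [3.137, -0.0, 1.729]
ft_force: [-1.8, -0.0, 5.3]
finger_gap: 0.0652
finger_force: 56.5
```

Request:
servo_tool(linear=[[0,0,0.05],[0,0,0.3],[0,0,0.6],[0,0,1],[0,0,1]], rot=[[0,0,0],[0,0,0],[0,0,0],[0,0,0],[0,0,0]])

```text
t: 40.15
tool_pos: [0.5899, -0.0921, 0.1682]
tcp_rot: [3.134, 0.001, 1.729]
ft_force: [0.0, 0.6, -5.5]
finger_gap: 0.0651
finger_force: 57.9
```

Request:
servo_tool(linear=[[0,0,0.3],[0,0,0.6],[0,0,0.6]], rot=[[0,0,0],[0,0,0],[0,0,0]])

```text
t: 40.52
tool_pos: [0.589, -0.0919, 0.2256]
tcp_rot: [3.137, -0.0, 1.729]
ft_force: [0.5, -1.6, -5.6]
finger_gap: 0.0645
finger_force: 58.7
```

Request:
servo_tool(linear=[[0,0.2,0],[0,0.6,0],[0,1,0]], rot=[[0,0,0],[0,0,0],[0,0,0]])

```text
t: 40.9
tool_pos: [0.5872, 0.0099, 0.2226]
tcp_rot: [-3.141, -0.002, 1.729]
ft_force: [-0.5, 0.8, -5.6]
finger_gap: 0.065
finger_force: 58.5
```

Request:
servo_tool(linear=[[0,0.3,0],[0,0.7,0],[0,1,0]], rot=[[0,0,0],[0,0,0],[0,0,0]])

```text
t: 41.28
tool_pos: [0.587, 0.1106, 0.2226]
tcp_rot: [-3.141, -0.001, 1.73]
ft_force: [-0.1, -0.7, -4.7]
finger_gap: 0.0649
finger_force: 58.5
```

Request:
servo_tool(linear=[[-0.1,0.3,0],[-0.2,0.7,0],[-0.2,1,0]], rot=[[0,0,0],[0,0,0],[0,0,0]])

```text
t: 41.65
tool_pos: [0.5662, 0.2103, 0.2227]
tcp_rot: [-3.141, -0.001, 1.731]
ft_force: [1.4, -0.7, -4.9]
finger_gap: 0.0646
finger_force: 58.5
```

Request:
servo_tool(linear=[[0,0.3,0],[0,0.6,0],[0,0.9,0],[0,1,0]], rot=[[0,0,0],[0,0,0],[0,0,0],[0,0,0]])

```text
t: 42.15
tool_pos: [0.5668, 0.3102, 0.2224]
tcp_rot: [-3.141, -0.0, 1.731]
ft_force: [-0.6, -1.2, -6.0]
finger_gap: 0.0647
finger_force: 58.5
```

Request:
servo_tool(linear=[[0,0.3,0],[0,0.43,-0.1],[0,0.43,-0.4],[0,0.43,-0.8],[0,0.43,-1]], rot=[[0,0,0],[0,0,0],[0,0,0],[0,0,0],[0,0,0]])

```text
t: 42.78
tool_pos: [0.5664, 0.3497, 0.1209]
tcp_rot: [-3.139, 0.002, 1.729]
ft_force: [0.2, -0.4, -6.0]
finger_gap: 0.0648
finger_force: 58.4
```

Request:
servo_tool(linear=[[0,0,-0.2],[0,0,-0.4],[0,0,-0.45],[0,0,-0.45]], rot=[[0,0,0],[0,0,0],[0,0,0],[0,0,0]])

```text
t: 43.28
tool_pos: [0.5678, 0.3506, 0.0796]
tcp_rot: [3.14, -0.0, 1.729]
ft_force: [-0.0, 0.2, -5.5]
finger_gap: 0.0649
finger_force: 58.4
```

Request:
servo_tool(linear=[[0,0,-0.04],[0,0,-0.07],[0,0,-0.08],[0,0,-0.09],[0,0,-0.09]], rot=[[0,0,0],[0,0,0],[0,0,0],[0,0,0],[0,0,0]])

```text
t: 43.9
tool_pos: [0.5683, 0.3512, 0.0718]
tcp_rot: [3.138, -0.001, 1.729]
ft_force: [-1.8, -1.5, -1.1]
finger_gap: 0.0649
finger_force: 58.7
```

Request:
servo_tool(linear=[[0,0,-0.008],[0,0,-0.008]], rot=[[0,0,0],[0,0,0]])

```text
t: 44.15
tool_pos: [0.5683, 0.3512, 0.0717]
tcp_rot: [3.138, -0.001, 1.729]
ft_force: [-4.5, -2.1, 5.9]
finger_gap: 0.0649
finger_force: 59.4
```

Request:
servo_tool(linear=[[0,0,0],[0,0,0],[0,0,0],[0,0,0]], rot=[[0,0,0],[0,0,0],[0,0,0],[0,0,0]], jaw=1)

```text
t: 44.65
tool_pos: [0.5683, 0.3512, 0.0704]
tcp_rot: [3.139, -0.001, 1.729]
ft_force: [0.6, -0.4, 0.1]
finger_gap: 0.0851
finger_force: 0.0
```

Request:
servo_tool(linear=[[0,0,0.2],[0,0,0.6],[0,0,1]], rot=[[0,0,0],[0,0,0],[0,0,0]])

```text
t: 45.02
tool_pos: [0.5681, 0.351, 0.1712]
tcp_rot: [3.139, -0.001, 1.729]
ft_force: [0.4, -0.0, -0.6]
finger_gap: 0.085
finger_force: 0.0
```

Request:
servo_tool(linear=[[0,0,0.4],[0,-0.3,0.9],[0,-0.5,1]], rot=[[0,0,0],[0,0,0],[0,0,0]])

```text
t: 45.4
tool_pos: [0.5692, 0.3009, 0.2747]
tcp_rot: [3.133, -0.003, 1.729]
ft_force: [0.7, 0.1, -1.3]
finger_gap: 0.0851
finger_force: 0.0
```

Request:
servo_tool(linear=[[0,-0.5,0.15],[0,-1,0.3]], rot=[[0,0,0],[0,0,0]])

```text
t: 45.65
tool_pos: [0.568, 0.1999, 0.2999]
tcp_rot: [3.14, -0.001, 1.73]
ft_force: [1.0, -0.5, -0.4]
finger_gap: 0.0855
finger_force: 0.0
```

Request:
servo_tool(linear=[[0.1,-0.5,0],[0.21,-1,0]], rot=[[0,0,0],[0,0,0]])

```text
t: 45.9
tool_pos: [0.5892, 0.0994, 0.3001]
tcp_rot: [3.139, -0.001, 1.729]
ft_force: [0.9, -0.9, 0.7]
finger_gap: 0.0857
finger_force: 0.0
```

Request:
servo_tool(linear=[[0,-0.5,0],[0,-1,0]], rot=[[0,0,0],[0,0,0]])

```text
t: 46.15
tool_pos: [0.589, -0.0007, 0.2994]
tcp_rot: [3.14, -0.001, 1.729]
ft_force: [1.2, 0.5, 0.2]
finger_gap: 0.0852
finger_force: 0.0
```

Request:
servo_tool(linear=[[0,-0.5,0],[0,-0.9,0],[0,-1,0]], rot=[[0,0,0],[0,0,0],[0,0,0]])

```text
t: 46.52
tool_pos: [0.5888, -0.1012, 0.2995]
tcp_rot: [3.14, -0.001, 1.726]
ft_force: [-0.7, 0.0, 0.1]
finger_gap: 0.0856
finger_force: 0.0
```

Request:
servo_tool(linear=[[0,-0.4,0],[0,-0.79,0],[0,-0.79,0],[0,-0.79,0]], rot=[[0,0,0],[0,0,0],[0,0,0],[0,0,0]])

```text
t: 47.02
tool_pos: [0.5892, -0.1771, 0.3]
tcp_rot: [3.139, -0.002, 1.729]
ft_force: [0.2, -0.2, -0.2]
finger_gap: 0.0851
finger_force: 0.0
```

Run:
```python
from h import *
import pickle
F={n:arm.grab_frame(n) for n in("scene","side","wrist")}
pickle.dump(F,open("F10.pkl","wb"))
o=arm.observe();print(o["t"],o["tool_pos"],o["tcp_rot"])
w=F["wrist"]
h=cv2.cvtColor(w["frame"],cv2.COLOR_RGB2HSV)
m=((h[...,0]<13)&(h[...,1]>170)&(h[...,2]>120)).astype(np.uint8)
k,l,st,ce=cv2.connectedComponentsWithStats(m)
for i in range(1,k):
    if st[i,4]>25: print(ce[i].round(1),st[i],onz(w,*ce[i],.185).round(4))
```

```text
47.175 [ 0.58935676 -0.17666854  0.30054316] [ 3.13863669e+00 -1.06140671e-03  1.73049905e+00]
[283.1 203.9] [268 195  28  21 291] [ 0.5887 -0.1679  0.185 ]
[281.5 219.9] [277 215  10  10  80] [ 0.5896 -0.1812  0.185 ]
[183.7 336.7] [179 315  10  41 211] [ 0.5196 -0.3054  0.185 ]
```

Request:
servo_tool(linear=[[0,-0.01,-0.3],[0,-0.01,-0.7],[0,-0.01,-1]], rot=[[0,0,0],[0,0,0],[0,0,0]])

```text
t: 47.55
tool_pos: [0.589, -0.1776, 0.199]
tcp_rot: [3.139, -0.001, 1.73]
ft_force: [0.1, -0.4, -0.2]
finger_gap: 0.0852
finger_force: 0.0
```

Request:
servo_tool(linear=[[0,0,-0.3],[0,0,-0.47],[0,0,-0.47]], rot=[[0,0,0],[0,0,0],[0,0,0]])

```text
t: 47.92
tool_pos: [0.5887, -0.1781, 0.1526]
tcp_rot: [3.141, -0.002, 1.73]
ft_force: [0.2, -0.4, 1.5]
finger_gap: 0.0851
finger_force: 0.0
```

Request:
servo_tool(linear=[[0,0,0],[0,0,0],[0,0,0],[0,0,0],[0,0,0]], rot=[[0,0,0],[0,0,0],[0,0,0],[0,0,0],[0,0,0]], jaw=0.2)

```text
t: 48.55
tool_pos: [0.5898, -0.1792, 0.155]
tcp_rot: [3.137, 0.0, 1.729]
ft_force: [-0.9, -0.3, 7.1]
finger_gap: 0.0413
finger_force: 51.5
```

Request:
servo_tool(linear=[[0,0,0.05],[0,0,0.3],[0,0,0.6],[0,0,1],[0,0,1]], rot=[[0,0,0],[0,0,0],[0,0,0],[0,0,0],[0,0,0]])

```text
t: 49.18
tool_pos: [0.5904, -0.1792, 0.2563]
tcp_rot: [3.134, 0.001, 1.729]
ft_force: [0.0, 0.5, -3.8]
finger_gap: 0.0407
finger_force: 51.4
```

Request:
servo_tool(linear=[[0,0,0.3],[0,0,0.6],[0,0,0.6]], rot=[[0,0,0],[0,0,0],[0,0,0]])

```text
t: 49.55
tool_pos: [0.5899, -0.179, 0.3138]
tcp_rot: [3.137, -0.0, 1.729]
ft_force: [-0.1, -0.6, -3.6]
finger_gap: 0.0413
finger_force: 51.9
```

Request:
servo_tool(linear=[[0,0.2,0],[0,0.6,0],[0,1,0]], rot=[[0,0,0],[0,0,0],[0,0,0]])

```text
t: 49.92
tool_pos: [0.5885, -0.077, 0.3109]
tcp_rot: [-3.141, -0.002, 1.729]
ft_force: [-0.1, 0.7, -4.8]
finger_gap: 0.0409
finger_force: 51.9
```

Request:
servo_tool(linear=[[0,0.3,0],[0,0.7,0],[0,1,0]], rot=[[0,0,0],[0,0,0],[0,0,0]])

```text
t: 50.3
tool_pos: [0.5882, 0.0236, 0.3111]
tcp_rot: [-3.141, -0.002, 1.73]
ft_force: [0.2, -0.2, -3.2]
finger_gap: 0.041
finger_force: 51.8
```

Request:
servo_tool(linear=[[-0.15,0.3,0],[-0.3,0.7,0],[-0.45,1,0]], rot=[[0,0,0],[0,0,0],[0,0,0]])

```text
t: 50.68
tool_pos: [0.5426, 0.1233, 0.311]
tcp_rot: [-3.141, -0.001, 1.73]
ft_force: [0.4, -0.1, -3.8]
finger_gap: 0.0408
finger_force: 51.9
```

Request:
servo_tool(linear=[[-0.15,0.3,0],[-0.3,0.6,0],[-0.45,0.9,0],[-0.5,1,0]], rot=[[0,0,0],[0,0,0],[0,0,0],[0,0,0]])

```text
t: 51.18
tool_pos: [0.4923, 0.223, 0.3115]
tcp_rot: [-3.141, -0.001, 1.732]
ft_force: [-0.5, -1.1, -3.8]
finger_gap: 0.0408
finger_force: 51.9
```

Request:
servo_tool(linear=[[0,0.3,0],[0,0.49,-0.1],[0,0.49,-0.4],[0,0.49,-0.8],[0,0.49,-1]], rot=[[0,0,0],[0,0,0],[0,0,0],[0,0,0],[0,0,0]])

```text
t: 51.8
tool_pos: [0.4929, 0.2694, 0.2093]
tcp_rot: [-3.14, 0.001, 1.729]
ft_force: [-0.9, -1.2, -3.0]
finger_gap: 0.0408
finger_force: 52.0
```

Request:
servo_tool(linear=[[0,0,-0.2],[0,0,-0.4],[0,0,-0.45],[0,0,-0.45]], rot=[[0,0,0],[0,0,0],[0,0,0],[0,0,0]])

```text
t: 52.3
tool_pos: [0.4939, 0.2699, 0.1678]
tcp_rot: [3.14, -0.0, 1.729]
ft_force: [-1.0, 0.6, -3.0]
finger_gap: 0.0408
finger_force: 52.0
```

Request:
servo_tool(linear=[[0,0.01,-0.04],[0,0.01,-0.07],[0,0.01,-0.08],[0,0.01,-0.09],[0,0.01,-0.09]], rot=[[0,0,0],[0,0,0],[0,0,0],[0,0,0],[0,0,0]])

```text
t: 52.92
tool_pos: [0.4943, 0.2713, 0.1601]
tcp_rot: [3.138, -0.001, 1.729]
ft_force: [-1.7, -0.1, 0.2]
finger_gap: 0.041
finger_force: 52.6
```

Request:
servo_tool(linear=[[0,0,-0.006],[0,0,-0.006]], rot=[[0,0,0],[0,0,0]])

```text
t: 53.18
tool_pos: [0.4944, 0.2713, 0.1601]
tcp_rot: [3.138, -0.002, 1.729]
ft_force: [-3.4, -1.1, 6.2]
finger_gap: 0.0406
finger_force: 53.2
```

Request:
servo_tool(linear=[[0,0,0],[0,0,0],[0,0,0],[0,0,0]], rot=[[0,0,0],[0,0,0],[0,0,0],[0,0,0]], jaw=1)

```text
t: 53.68
tool_pos: [0.4943, 0.2711, 0.1588]
tcp_rot: [3.139, -0.001, 1.729]
ft_force: [0.0, 0.1, -0.5]
finger_gap: 0.0853
finger_force: 0.0
```

Request:
servo_tool(linear=[[0,0,0.2],[0,0,0.6],[0,0,1]], rot=[[0,0,0],[0,0,0],[0,0,0]])

```text
t: 54.05
tool_pos: [0.4941, 0.271, 0.2597]
tcp_rot: [3.139, -0.001, 1.729]
ft_force: [0.5, 0.7, -0.2]
finger_gap: 0.0857
finger_force: 0.0
```

Request:
servo_tool(linear=[[0.1,-0.3,0.3],[0.2,-0.6,0.4],[0.3,-1,0.4]], rot=[[0,0,0],[0,0,0],[0,0,0]])

```text
t: 54.42
tool_pos: [0.525, 0.1708, 0.3]
tcp_rot: [3.136, -0.001, 1.73]
ft_force: [0.7, -0.4, 0.5]
finger_gap: 0.0852
finger_force: 0.0
```

Request:
servo_tool(linear=[[0.1,-0.5,0],[0.3,-1,0]], rot=[[0,0,0],[0,0,0]])

```text
t: 54.68
tool_pos: [0.5542, 0.0698, 0.2993]
tcp_rot: [3.138, -0.001, 1.73]
ft_force: [0.7, -0.8, -0.6]
finger_gap: 0.0858
finger_force: 0.0
```

Request:
servo_tool(linear=[[0.1,-0.5,0],[0.36,-1,0]], rot=[[0,0,0],[0,0,0]])

```text
t: 54.92
tool_pos: [0.5902, -0.0304, 0.2996]
tcp_rot: [3.138, -0.001, 1.729]
ft_force: [1.1, 0.5, -0.8]
finger_gap: 0.0855
finger_force: 0.0
```

Request:
servo_tool(linear=[[0,-0.5,0],[0,-1,0]], rot=[[0,0,0],[0,0,0]])

```text
t: 55.18
tool_pos: [0.5904, -0.1306, 0.2985]
tcp_rot: [3.139, -0.001, 1.729]
ft_force: [0.9, -0.1, -0.2]
finger_gap: 0.0852
finger_force: 0.0
```

Request:
servo_tool(linear=[[0,-0.5,0],[0,-0.9,0],[0,-1,0]], rot=[[0,0,0],[0,0,0],[0,0,0]])

```text
t: 55.55
tool_pos: [0.59, -0.2312, 0.2983]
tcp_rot: [3.139, -0.001, 1.726]
ft_force: [0.0, -0.7, -0.5]
finger_gap: 0.0854
finger_force: 0.0
```

Request:
servo_tool(linear=[[0,-0.21,0],[0,-0.21,0],[0,-0.21,0]], rot=[[0,0,0],[0,0,0],[0,0,0]])

```text
t: 55.92
tool_pos: [0.5904, -0.2491, 0.299]
tcp_rot: [3.139, -0.001, 1.73]
ft_force: [-0.1, 0.1, 0.4]
finger_gap: 0.0853
finger_force: 0.0
```

Run:
```python
from h import *
import pickle
F={n:arm.grab_frame(n) for n in("scene","side","wrist")}
pickle.dump(F,open("F11.pkl","wb"))
o=arm.observe();print(o["t"],o["tool_pos"],o["tcp_rot"])
w=F["wrist"];g=cv2.medianBlur(cv2.cvtColor(w["frame"],cv2.COLOR_RGB2GRAY),3)
c=cv2.HoughCircles(g[120:290,200:370],cv2.HOUGH_GRADIENT,1.5,15,param1=120,param2=25,minRadius=25,maxRadius=45)
if c is not None:
  for x,y,r in c[0][:3]: print((x+200,y+120,r),onz(w,x+200,y+120,.16).round(4))
```

```text
56.075 [ 0.590389   -0.24897537  0.29914246] [ 3.13844885e+00 -8.54389622e-04  1.73018572e+00]
(np.float32(278.75), np.float32(207.75), np.float32(32.5)) [ 0.5877 -0.2505  0.16  ]
(np.float32(283.25), np.float32(224.25), np.float32(44.05)) [ 0.594  -0.2649  0.16  ]
(np.float32(241.25), np.float32(228.75), np.float32(32.5)) [ 0.5576 -0.2751  0.16  ]
```

Can confirmed at about (0.589, −0.250). Descend to z ≈ 0.152 and grip.

Request:
servo_tool(linear=[[0,-0.01,-0.3],[0,-0.01,-0.7],[0,-0.01,-1]], rot=[[0,0,0],[0,0,0],[0,0,0]])

```text
t: 56.45
tool_pos: [0.59, -0.25, 0.1974]
tcp_rot: [3.139, -0.001, 1.73]
ft_force: [0.4, -0.6, 0.3]
finger_gap: 0.0849
finger_force: 0.0
```

Request:
servo_tool(linear=[[0,0,-0.3],[0,0,-0.47],[0,0,-0.47],[0,0,-0.47]], rot=[[0,0,0],[0,0,0],[0,0,0],[0,0,0]])

```text
t: 56.95
tool_pos: [0.5908, -0.2509, 0.1533]
tcp_rot: [3.137, 0.0, 1.729]
ft_force: [0.0, -0.5, -0.1]
finger_gap: 0.0851
finger_force: 0.0
```

Request:
servo_tool(linear=[[0,0,0],[0,0,0],[0,0,0],[0,0,0],[0,0,0]], rot=[[0,0,0],[0,0,0],[0,0,0],[0,0,0],[0,0,0]], jaw=0.5)

```text
t: 57.58
tool_pos: [0.5908, -0.2513, 0.1539]
tcp_rot: [3.136, 0.001, 1.729]
ft_force: [-1.3, 0.1, 6.1]
finger_gap: 0.0607
finger_force: 54.7
```

Request:
servo_tool(linear=[[0,0,0.05],[0,0,0.3],[0,0,0.6],[0,0,1],[0,0,1]], rot=[[0,0,0],[0,0,0],[0,0,0],[0,0,0],[0,0,0]])

```text
t: 58.2
tool_pos: [0.5914, -0.2513, 0.2555]
tcp_rot: [3.134, 0.002, 1.729]
ft_force: [0.7, -0.2, -3.1]
finger_gap: 0.0607
finger_force: 54.8
```

Request:
servo_tool(linear=[[0,0,0.3],[0,0,0.6],[0,0,0.6]], rot=[[0,0,0],[0,0,0],[0,0,0]])

```text
t: 58.58
tool_pos: [0.5909, -0.2511, 0.3129]
tcp_rot: [3.137, 0.0, 1.729]
ft_force: [0.7, -0.9, -2.9]
finger_gap: 0.0605
finger_force: 55.1
```

Request:
servo_tool(linear=[[0,0.2,0],[0,0.6,0],[0,1,0]], rot=[[0,0,0],[0,0,0],[0,0,0]])

```text
t: 58.95
tool_pos: [0.5895, -0.149, 0.3095]
tcp_rot: [3.142, -0.003, 1.729]
ft_force: [0.3, 0.5, -2.8]
finger_gap: 0.0603
finger_force: 55.1
```

Request:
servo_tool(linear=[[0,0.3,0],[0,0.7,0],[0,1,0]], rot=[[0,0,0],[0,0,0],[0,0,0]])

```text
t: 59.32
tool_pos: [0.5893, -0.0484, 0.3098]
tcp_rot: [3.141, -0.002, 1.73]
ft_force: [0.5, -0.1, -3.0]
finger_gap: 0.0606
finger_force: 55.1
```

Request:
servo_tool(linear=[[0,0.3,0],[0,0.7,0],[0,1,0]], rot=[[0,0,0],[0,0,0],[0,0,0]])

```text
t: 59.7
tool_pos: [0.5891, 0.0515, 0.3097]
tcp_rot: [-3.141, -0.002, 1.73]
ft_force: [-1.0, 0.2, -2.0]
finger_gap: 0.061
finger_force: 55.1
```

Request:
servo_tool(linear=[[0,0.3,0],[0,0.6,0],[0,0.9,0],[0,1,0]], rot=[[0,0,0],[0,0,0],[0,0,0],[0,0,0]])

```text
t: 60.2
tool_pos: [0.5891, 0.1513, 0.3097]
tcp_rot: [-3.141, -0.001, 1.732]
ft_force: [0.6, 0.0, -1.5]
finger_gap: 0.0605
finger_force: 55.1
```

Request:
servo_tool(linear=[[0,0.3,0],[0,0.6,0],[0,0.77,-0.2],[0,0.77,-0.6],[0,0.77,-1]], rot=[[0,0,0],[0,0,0],[0,0,0],[0,0,0],[0,0,0]])

```text
t: 60.82
tool_pos: [0.5894, 0.2262, 0.2096]
tcp_rot: [3.14, -0.0, 1.729]
ft_force: [0.5, -0.3, -2.6]
finger_gap: 0.0607
finger_force: 55.1
```

Request:
servo_tool(linear=[[0,0,-0.2],[0,0,-0.4],[0,0,-0.44],[0,0,-0.44]], rot=[[0,0,0],[0,0,0],[0,0,0],[0,0,0]])

```text
t: 61.32
tool_pos: [0.5899, 0.2259, 0.1676]
tcp_rot: [3.14, -0.001, 1.729]
ft_force: [0.3, -0.3, -1.6]
finger_gap: 0.0607
finger_force: 55.2
```

Request:
servo_tool(linear=[[0,0,-0.04],[0,0,-0.07],[0,0,-0.085],[0,0,-0.1],[0,0,-0.1]], rot=[[0,0,0],[0,0,0],[0,0,0],[0,0,0],[0,0,0]])

```text
t: 61.95
tool_pos: [0.5903, 0.2263, 0.159]
tcp_rot: [3.138, -0.001, 1.729]
ft_force: [-2.3, -0.2, 5.3]
finger_gap: 0.0605
finger_force: 56.1
```

Request:
servo_tool(linear=[[0,0,0],[0,0,0],[0,0,0],[0,0,0]], rot=[[0,0,0],[0,0,0],[0,0,0],[0,0,0]], jaw=1)

```text
t: 62.45
tool_pos: [0.5903, 0.2261, 0.1578]
tcp_rot: [3.139, -0.001, 1.729]
ft_force: [0.4, 0.7, -0.3]
finger_gap: 0.0853
finger_force: 0.0
```

Request:
servo_tool(linear=[[0,0,0.2],[0,0,0.6],[0,0,1]], rot=[[0,0,0],[0,0,0],[0,0,0]])

```text
t: 62.82
tool_pos: [0.59, 0.2261, 0.2587]
tcp_rot: [3.139, -0.001, 1.729]
ft_force: [-0.1, 0.7, -0.1]
finger_gap: 0.0853
finger_force: 0.0
```

Request:
servo_tool(linear=[[0,0,0.3],[0,-0.05,0.44],[0,-0.05,0.44],[0,-0.05,0.44],[0,-0.05,0.44]], rot=[[0,0,0],[0,0,0],[0,0,0],[0,0,0],[0,0,0]])

```text
t: 63.45
tool_pos: [0.5899, 0.221, 0.3004]
tcp_rot: [3.141, -0.0, 1.729]
ft_force: [-0.0, -0.0, 0.1]
finger_gap: 0.0854
finger_force: 0.0
```

Run:
```python
from h import *
import pickle
F={n:arm.grab_frame(n) for n in("scene","side","wrist")}
pickle.dump(F,open("F12.pkl","wb"))
o=arm.observe();print(o["t"],o["tool_pos"],o["tcp_rot"])
w=F["wrist"];g=cv2.medianBlur(cv2.cvtColor(w["frame"],cv2.COLOR_RGB2GRAY),3)
for r0,r1,z in((30,42,.165),(30,42,.092)):
  c=cv2.HoughCircles(g[:260,180:400],cv2.HOUGH_GRADIENT,1.5,15,param1=120,param2=25,minRadius=r0,maxRadius=r1)
  for x,y,r in c[0][:4]: print((x+180,y,r),onz(w,x+180,y,z).round(4))
F0=pickle.load(open("F1.pkl","rb"))
# bottle/can nozzle, before vs after, fixed cameras: orange centroids
for n in("scene","side"):
  for f in(F0[n],F[n]):
    h=cv2.cvtColor(f["frame"],cv2.COLOR_RGB2HSV)
    m=((h[...,0]<13)&(h[...,1]>170)&(h[...,2]>120)).astype(np.uint8)
    k,l,st,ce=cv2.connectedComponentsWithStats(m)
    print(n,[ce[i].round(1).tolist() for i in range(1,k) if st[i,4]>25])
cv2.imwrite("pics/m12.png",np.hstack([cv2.resize(F0["side"]["frame"][140:290,180:380,::-1],(400,300)),cv2.resize(F["side"]["frame"][140:290,180:380,::-1],(400,300))]))
```

```text
63.6 [0.59006231 0.2211253  0.30113782] [ 3.13992240e+00 -6.69106616e-04  1.72906679e+00]
(np.float32(282.75), np.float32(57.75), np.float32(36.15)) [0.5716 0.3376 0.165 ]
(np.float32(282.75), np.float32(198.75), np.float32(32.85)) [0.5891 0.2288 0.165 ]
(np.float32(317.25), np.float32(75.75), np.float32(41.1)) [0.5999 0.3294 0.165 ]
(np.float32(281.25), np.float32(215.25), np.float32(41.1)) [0.5902 0.214  0.165 ]
(np.float32(282.75), np.float32(57.75), np.float32(36.15)) [0.5696 0.3501 0.092 ]
(np.float32(282.75), np.float32(198.75), np.float32(32.85)) [0.5919 0.2108 0.092 ]
(np.float32(317.25), np.float32(75.75), np.float32(41.1)) [0.6057 0.3395 0.092 ]
(np.float32(281.25), np.float32(215.25), np.float32(41.1)) [0.5933 0.1918 0.092 ]
scene [[255.9, 195.5], [324.8, 249.3], [297.7, 265.2]]
scene [[256.2, 195.9], [323.5, 250.7], [152.3, 258.8]]
side [[330.3, 152.3], [275.3, 175.5], [346.0, 219.6], [357.3, 238.7], [181.6, 286.7]]
side [[330.5, 152.1], [275.7, 176.7], [357.2, 238.8], [181.6, 286.7]]
```

View pics/m12.png

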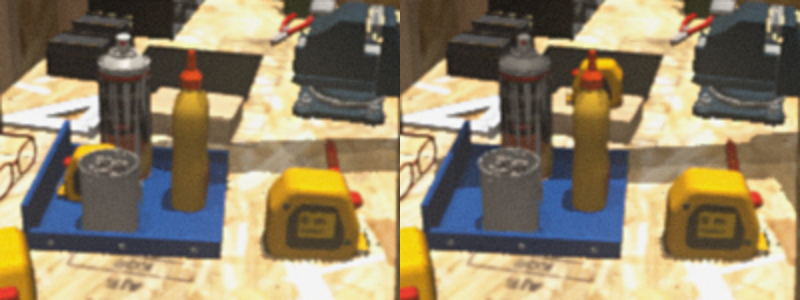

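All three match the starting picture to within about a pixel (left before, right after), and the tape is upright on the block. The gripper is clear of everything, so I'll hand in.

```bash
python3 -c "
from rig import arm
print(arm.hand_in())"
```

```text
the job is handed in; nothing more can be done
None
```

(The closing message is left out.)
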